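# Clamp a veneered block in the dead-weight press

## Task

The veneer on the wooden block has just been glued and needs clamping: set the block on the cork pad of the lever press, veneer up, centred and square with the press, then swing the raised lever down so that its foot rests on the block. Finally hang the iron weight by the middle of its handle in the hook at the end of the lever, lowering it gently, and leave it hanging free there so that it keeps the block clamped. Leave the other things on the bench as they are.

Things in the scene. Friction and masses are not known exactly. Their poses are not given: they have to be found in the camera images.
- press: Small lever press screwed to the bench. Origin at bench level; x runs along the lever from the pivot to the hook end, z up. Wooden base x -135 to +70 mm, 94 mm wide, 18 mm thick; on it an anvil with a cork pad (82 mm in x, 56 mm in y, top at z 52 mm, centre at x -10 mm). Two steel cheeks at x -100 mm (30 mm long, y to +-20 mm with bolt heads) rise to z 150 mm and carry the lever.
- bed (a point): Centre of the top of the cork pad; axes as the press.
- pivot (a point): Axis of the lever's hinge (along the press's y), 136 mm above the bench, at press x -100 mm, so 90 mm behind the pad's centre.
- lever (a joint): Lever angle. 0: level along the press's +x, as when its foot rests on the block on the pad; positive: raised. Starts leaning back at 1.8 to 1.95 (stop at 2.0), stays there until pushed or pinched past upright (about 1 N at its end), then sinks by itself, damped; with no block it sags to -0.3. Steel bar 14 mm wide (press y), 16 mm high, ending 230 mm from the pivot.
- foot (a point): Centre of the underside of the lever's round wooden foot (35 mm across), 90 mm from the pivot along the lever and 36 mm below the bar's middle line. It moves with the lever.
- hook (a point): Middle of the hook's seat, 204 mm from the pivot along the lever, 4 mm below the bar's middle line; moves with the lever (axes as the press when level). The seat is 14 mm wide (y), open at both sides and above, about 33 mm long: behind it the bar is 12 mm higher than the seat, in front the upturned tip stands 23 mm above it. The hook's underside is 9 to 11 mm below the seat.
- weight: Iron disc weight, 62 mm across, 24 mm thick, about 0.4 kg, with an upright rigid bail (does not fold). Origin at the centre of its underside; x along the bail's wooden grip, z up. The bail lies in the x-z plane; its wire legs spread from 44 mm apart on the disc to 109 mm apart near the grip. The free window between disc and grip is at least 63 mm high.
- grip_mid (a point): Middle of the bail's round wooden grip: 12 mm thick, 96 mm long along the weight's x, its centre line 100 mm above the weight's underside. The hook takes the middle of the grip, so hold the grip beside the middle (about 30 mm to one side).
- block: Wooden block 46 mm (x) by 72 mm (y), 46 mm high, with a 2 mm dark veneer sheet glued on top (48 mm in all). Origin at the centre of its underside. Square with the press means that its 72 mm length lies along the lever.
- glue_bottle: Bystander: standing brown glue bottle with pale blue cap, 46 mm across, 85 mm high; origin under its centre.
- masking_tape: Bystander: roll of masking tape lying flat, 92 mm across, 24 mm high; origin under its centre.
- fish_skull: Bystander: pale cast fish skull, 33 x 98 x 43 mm, long along its y; origin under its centre.

How it is judged (in metres and radians):
On the way, in this order (a step that is already met when the one before it is completed fails the run):
1. the block stands on the cork pad, centred and square (horizontal distance between block and bed below 0.015 m and z of block in the frame of bed below 0.004 m and angle between the y axis of block and the x axis of press, either way round below 0.2 rad and angle between block's own z axis and vertical below 0.1 rad), for 0.2 s.
2. the lever is down with its foot on the block (value of joint lever between -0.05 and 0.05 rad and horizontal distance between block and bed below 0.015 m), for 0.2 s.
At the end, for the whole second after the job is handed in: Block upright on the cork pad, within 15 mm of its centre and 0.2 rad of square; lever within 0.05 rad of level, foot on it; weight at rest, hanging clear of the bench by its grip in the hook, grip middle within 22 mm across and 18 mm along the hook, tilt under 0.35 rad (all of step 2 and x of grip_mid in the frame of hook between -0.018 and 0.018 m and y of grip_mid in the frame of hook between -0.022 and 0.022 m and z of grip_mid in the frame of hook between 0 and 0.014 m and height (world z) of weight above 0.012 m and angle between weight's own z axis and vertical below 0.35 rad and linear speed of weight below 0.06 m/s and contact force between weight and press above 1.5 N and z of block in the frame of bed below 0.004 m and angle between the y axis of block and the x axis of press, either way round below 0.2 rad and angle between block's own z axis and vertical below 0.1 rad); the robot touches nothing.
It fails at once if the weight is dropped or forced onto the press (over 60 N) (contact force between weight and press above 60 N).
It fails at once if the block is tipped over (angle between block's own z axis and vertical above 0.7 rad).
It fails at once if a bystander is disturbed (moved over 30 mm) (distance of any of glue_bottle, masking_tape, fish_skull from where it was at the start of the episode above 0.03 m).
It also fails if it takes over 72 s, if anything falls off the work surface, if the arm or the gripper's body presses on something with over 40 N, if the wrist force passes 120 N, or if a joint passes its speed limit or range.

## Robot

A 6-joint arm with a two-finger parallel gripper is mounted at the origin on the work surface; the furniture and walls round the work are solid. World frame = base frame: x ahead of the robot, y to its left, z up, the work surface at z = 0. Lengths are in mm, angles in rad, forces in N, time in s.
With the tool pointing down it reaches from about 350 to 775 mm from the base axis. Payload 7.3 kg.
Tool frame: the origin (TCP) lies at the very end of the fingers, on their centre line; the grasp point (between the pads) lies 19 mm behind it; z points along the fingers, y is the line along which they close (so a half turn about z gives the same grasp; the last joint's range is limited). The gripper opens to 92 mm and grips with 3 to 60 N. Pads are 19 mm wide; open, the fingers measure 130 mm over their backs; the gripper's body (75 mm by 190 mm) begins 47 mm behind the grasp point.
Start: joints at [-1.422, 0.342, 1.524, -0, 1.275, -0.146], TCP at [152.561, -502.367, 196.141] pointing down, gripper open.
Joint ranges: [-2.53, 2.53], [-0.77, 2.02], [0.04, 2.7], [-1, 4.14], [0.28, 2.66], [-3.11, 3.11]. Speed limits (rad/s): [2.57, 2.57, 3.14, 3.14, 3.14, 3.14].

## Interface

Orientations are given as [roll, pitch, yaw] about the fixed x, y, z axes, in that order (R = Rz(yaw) Ry(pitch) Rx(roll)).
In Python, from plant import bot gives the robot as it stands.
- The arm moves only by the tool jog_arm, never from a script. Its argument "targets" is a list of rows, each an object with "xyz": the shift along the tool's x, y, z as a fraction of full scale, a list of three; "spin": the turn about the tool's z as a fraction of full scale. In form: [{"xyz": [x, y, z], "spin": spin}, ...]. A call has exactly 10 rows; each row shifts and turns the commanded pose from where the row before left it, along the tool's axes as they then stand; what a row does not reach is not made up. Full scale, the value 1, is 80 mm for a shift and 0.1 rad for a turn. A row lasts 1/8 s, in which the tool goes at most 62.5 mm and 10.7 degrees, less where a joint would pass 70% of its speed; a pose out of reach is approached as far as the arm can. A call with a number of a shift or a turn outside -1 to 1 is refused whole. A call with a gripper value outside its range is refused whole. "gripper" is the opening in per cent of the stroke, from 0 (shut) to 100 (fully open), set as the call begins (left out, the last holds). The fingers move at their own pace and stop on an object; the grip force is fixed at half the most. Time passes only in rows, so rows that do not move let the fingers close, or fill a call up. It gives the time, the measured TCP pose, the force, the opening and the grip force at its end, in the units of the state.
- bot.get_obs(): the state, without advancing time (a new reading comes with each control period).
- bot.capture(name): name is "side" or "top" or "wrist"; returns the picture (400x640x3 uint8, blue, green, red); there is no depth.
- bot.get_calibration(name): a dict with "vfov" (degrees; the focal length in pixels is half the picture's height over the tangent of half this angle, whatever the lens; pixels are square), "cx", "cy" (the principal point, pixels), "eye" and "rotation" of the camera in the world. Camera axes: x right, y down, z forward; pixel columns grow to the right and rows downward; lengths in mm; the calibration is good to about 2 mm. A picture is of the moment at which its call begins: read the wrist's pose just before it. get_calibration takes no time and is no camera call; for the wrist camera it gives the pose at the moment of the call.
- bot.close_job(): hands the job in; it is judged then, once.
The state is a dict: "time": time; "joint_positions": joint angles; "dq": joint speeds; "tau": joint torques, N m; "tool_pos": TCP position; "tcp_rot": TCP orientation; "contact_force": force on the tool from outside, world axes, zero at the start; "moment": the same for the moment, N m; "grip_width": finger opening in mm; "finger_force": force on a finger pad.
Only numpy, scipy, OpenCV 4.12 (cv2) and the standard library are available. Lean on these libraries where they do the work, as an engineer would, in place of code of your own. Each camera call takes 0.05 s, during which the arm holds its last target. There are 200 camera calls.

## Working session

There is one attempt and no reset: what is moved stays moved. The work goes in short steps, Python scripts to look and compute and a tool call to move; the robot and the scene stay as the last step left them, time stands still between calls to the robot, and variables do not carry over. Pictures are saved under pics/ and viewed, at most 10 in all, crops included, and the job is handed in when it is done.

Besides the shell and the picture viewer there is one more tool, called after "Request:" by a JSON object that holds its "method" and its "body", one argument or row to a line. jog_arm: Moves the arm, as the interface text tells. Shift numbers are shares of 80 mm and turn numbers shares of 0.1 rad, none past 1 either way. Its arguments: {"type":"object","properties":{"targets":{"type":"array","items":{"type":"object","properties":{"xyz":{"type":"array","items":{"type":"number"}},"spin":{"type":"number"}}}},"gripper":{"type":"number"}},"required":["targets"]}

```bash
ls; mkdir -p pics
python3 - <<'E'
from plant import bot
import cv2,numpy as np
for n in("side","top","wrist"):
    c=bot.get_calibration(n);print(n,{k:np.round(v,4).tolist() for k,v in c.items() if not isinstance(v,str)}); cv2.imwrite(f"pics/{n}0.png",bot.capture(n))
o=bot.get_obs();print(o['time'],o['tool_pos'],o['tcp_rot'],o['grip_width'])
E
```

```text
pics
side {'vfov': 50.379, 'cx': 326.2456, 'cy': 198.5121, 'eye': [1435.3607, -424.1448, 654.6363], 'rotation': [-2.0506, 0.0182, 1.1359]}
top {'vfov': 45.457, 'cx': 325.1199, 'cy': 205.4525, 'eye': [328.9691, 1.8067, 1205.7656], 'rotation': [-2.997, 0.0167, -1.5982]}
wrist {'vfov': 65.3737, 'cx': 322.0308, 'cy': 196.9852, 'eye': [219.6337, -482.0563, 382.9159], 'rotation': [2.876, 0.001, -1.2761]}
0.15 [ 152.51088479 -502.01453283  195.6081036 ] [-3.14045853e+00 -1.70768330e-04  2.94827190e-01] 91.86340961669595
```

View pics/top0.png

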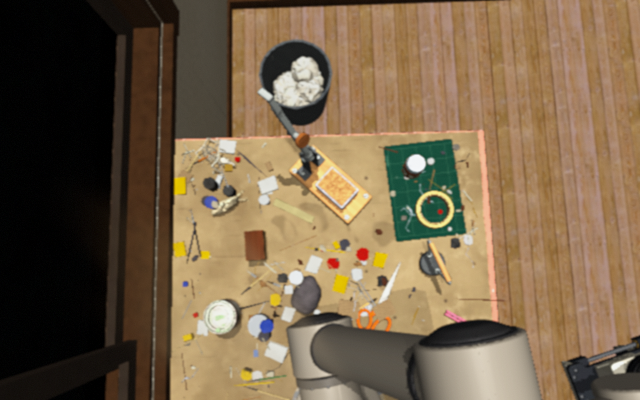

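View pics/side0.png

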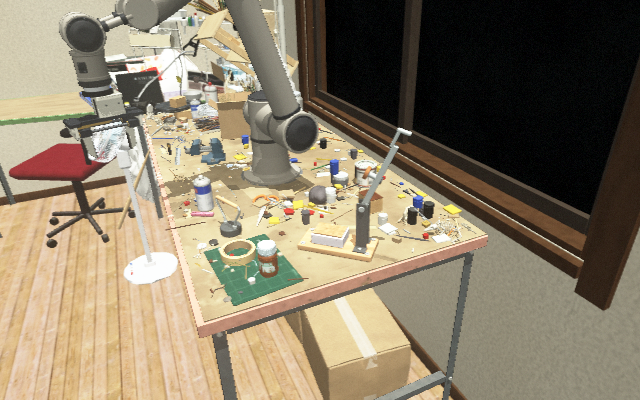

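Top view: the veneered block is at about (256,246) and the press base runs from (308,155) to (358,212), with the lever leaning back to (265,95). The weight is at (432,262), bottle (415,165), tape (435,210) and skull (225,205). In the side view the press is at (340,240), the block at (372,200) and the weight at (231,225).

```bash
cat > h.py <<'E'
from plant import bot
import cv2,numpy as np
from scipy.spatial.transform import Rotation as R
def cam(n):
    c=bot.get_calibration(n);f=200/np.tan(np.radians(c['vfov'])/2)
    r=np.array(c['rotation'],float); M=r if r.shape==(3,3) else R.from_euler('xyz',r).as_matrix()
    return dict(f=f,cx=c['cx'],cy=c['cy'],e=np.array(c['eye']),M=M)
def ray(k,uv):
    d=k['M']@np.array([(uv[0]-k['cx'])/k['f'],(uv[1]-k['cy'])/k['f'],1]);return d/np.linalg.norm(d)
def plane(k,uv,z):
    d=ray(k,uv);return k['e']+d*(z-k['e'][2])/d[2]
def tri(k1,u1,k2,u2):
    a,b=ray(k1,u1),ray(k2,u2);A=np.c_[a,-b];s=np.linalg.lstsq(A,k2['e']-k1['e'],rcond=None)[0]
    p,q=k1['e']+s[0]*a,k2['e']+s[1]*b;return (p+q)/2,np.linalg.norm(p-q)
def proj(k,p):
    q=k['M'].T@(np.array(p,float)-k['e']);return np.array([k['cx']+k['f']*q[0]/q[2],k['cy']+k['f']*q[1]/q[2]])
def blobs(im,lo,hi,amin,roi=None):
    m=cv2.inRange(cv2.cvtColor(im,cv2.COLOR_BGR2HSV),np.array(lo),np.array(hi))
    if roi: z=np.zeros_like(m);x0,y0,x1,y1=roi;z[y0:y1,x0:x1]=m[y0:y1,x0:x1];m=z
    cs=cv2.findContours(m,cv2.RETR_EXTERNAL,cv2.CHAIN_APPROX_NONE)[0]
    return sorted([c for c in cs if cv2.contourArea(c)>amin],key=cv2.contourArea,reverse=True)
E
python3 - <<'E'
from h import *
c=bot.get_calibration("top");print(c.keys(),[ (k,v) for k,v in c.items() if isinstance(v,str)])
t=cv2.imread('pics/top0.png');s=cv2.imread('pics/side0.png')
k=cam('top')
for p in [(256,246),(340,187),(432,262),(187,400),(484,130)]: print(p,plane(k,p,0).round())
for p in [(250,240),(256,246),(340,187),(325,178),(306,172),(432,262),(445,262)]: print(p,cv2.cvtColor(t[p[1]:p[1]+1,p[0]:p[0]+1],cv2.COLOR_BGR2HSV)[0,0])
a=cv2.resize(t[130:300,200:470],None,fx=2.96,fy=2.96,interpolation=cv2.INTER_CUBIC)
cv2.imwrite('pics/topc.png',a)
b=cv2.resize(s[110:290,200:460],None,fx=3,fy=3,interpolation=cv2.INTER_CUBIC);cv2.imwrite('pics/sidec.png',b)
E
```

```text
dict_keys(['vfov', 'cx', 'cy', 'eye', 'rotation']) []
(256, 246) [407. 195.   0.]
(340, 187) [552. -22.  -0.]
(432, 262) [ 354. -246.    0.]
(187, 400) [ 39. 364.   0.]
(484, 130) [ 691. -401.    0.]
(250, 240) [ 11 170 120]
(256, 246) [ 10 172 123]
(340, 187) [ 18 137 239]
(325, 178) [ 16 150 228]
(306, 172) [90  4 65]
(432, 262) [ 80   8 100]
(445, 262) [ 19  87 165]
```

View pics/topc.png

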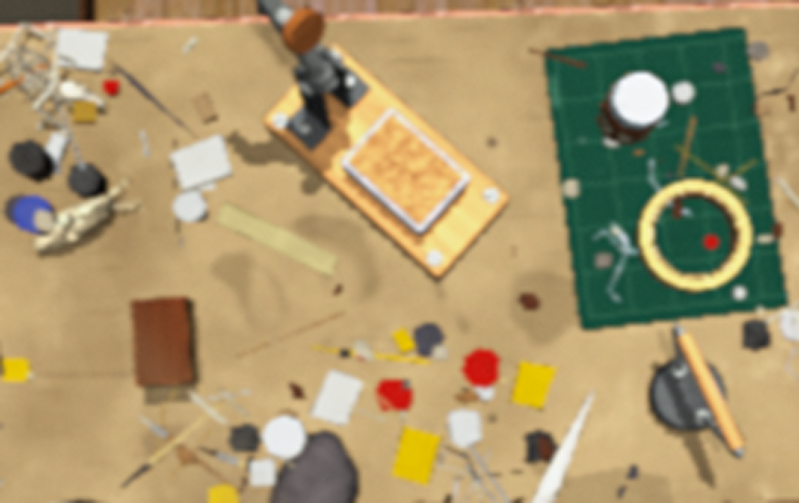

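View pics/sidec.png

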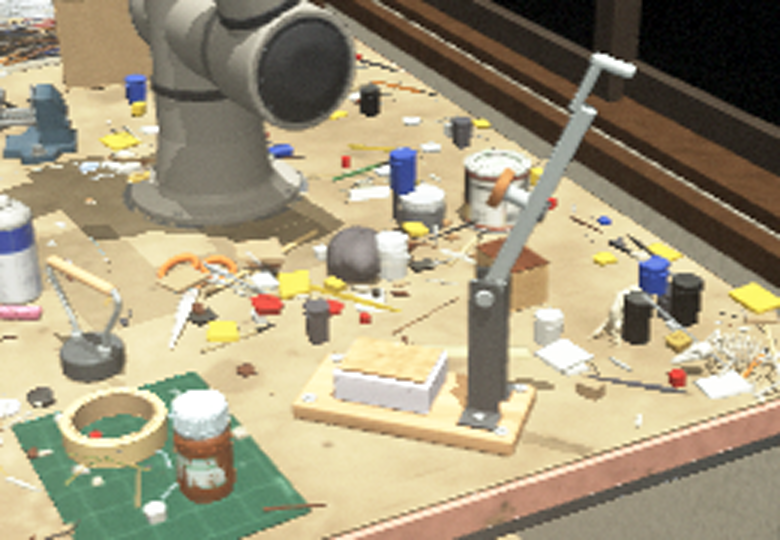

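The crops show the pad quad (343,160),(395,108),(470,178),(418,232), the veneer rect (133,297)-(195,387) and the grip from (682,335) to (740,448) in the top crop. In the side crop the veneer is at (515,262), the pad at (390,362) and the grip from (52,262) to (112,293). The pivot is on the far +x side.

Run:
```python
from h import *
t=cv2.imread('pics/top0.png');s=cv2.imread('pics/side0.png')
kt,ks=cam('top'),cam('side')
b=blobs(t,(4,130,60),(14,255,170),80,(235,220,275,275))[0]
r=cv2.minAreaRect(b.astype(np.float32));c=[plane(kt,p,48) for p in cv2.boxPoints(r)]
print('block top',r); bc=np.mean(c,0)
e=[c[i+1]-c[i] for i in range(2)];print(bc.round(1),[(np.linalg.norm(v).round(1),np.degrees(np.arctan2(v[1],v[0])).round(1)) for v in e])
bs=blobs(s,(4,120,40),(14,255,170),20,(355,185,388,205))
for x in bs: print('side block',cv2.boundingRect(x),cv2.contourArea(x))
print('pred veneer centre in side',proj(ks,bc), 'corners',[proj(ks,q).round(0).tolist() for q in c])
# pad
p=np.array([(343,160),(395,108),(470,178),(418,232)])/2.96+[200,130]
q=[plane(kt,x,50) for x in p];print('pad',np.mean(q,0).round(1),[(np.linalg.norm(q[(i+1)%4]-q[i]).round(1),np.degrees(np.arctan2(*(q[(i+1)%4]-q[i])[[1,0]])).round(1)) for i in range(4)])
# pad cork mask
bb=blobs(t,(10,90,180),(22,200,255),300,(314,165,360,210))
for x in bb: print('cork',cv2.minAreaRect(x))
P,g=tri(kt,np.mean(p,0),ks,np.array([390,362])/3+[200,110]);print('pad tri',P.round(1),g.round(1))
P,g=tri(kt,cv2.minAreaRect(b)[0],ks,np.array([515,257])/3+[200,110]);print('block tri',P.round(1),g.round(1))
for a,c2 in [((680,333),(50,261)),((740,449),(112,292))]:
    P,g=tri(kt,np.array(a)/2.96+[200,130],ks,np.array(c2)/3+[200,110]);print('grip end',P.round(1),g.round(1))
P,g=tri(kt,np.array((686,394))/2.96+[200,130],ks,np.array((93,342))/3+[200,110]);print('disc top',P.round(1),g.round(1))
# base corners
for x in [(264,118),(335,46),(508,198),(438,278)]: print('base',plane(kt,np.array(x)/2.96+[200,130],18).round(0))
P,g=tri(kt,np.array((288,12))/2.96+[200,130],ks,np.array((588,108))/3+[200,110]);print('lever pt',P.round(1),g.round(1))
P,g=tri(kt,(265,93),ks,np.array((612,65))/3+[200,110]);print('hook tip',P.round(1),g.round(1))
P,g=tri(kt,np.array((637,98))/2.96+[200,130],ks,np.array((200,405))/3+[200,110]);print('bottle cap',P.round(1),g.round(1))
print('tape',plane(kt,np.array((696,236))/2.96+[200,130],24).round(),'skull',plane(kt,np.array((85,218))/2.96+[200,130],20).round())
```

```text
block top ((254.5, 244.5), (29.0, 19.0), 90.0)
[407.6 190.6  48. ] [(np.float64(46.5), np.float64(-91.7)), (np.float64(70.3), np.float64(179.5))]
side block (371, 193, 11, 8) 34.0
pred veneer centre in side [369.40087047 194.12827226] corners [[382.0, 197.0], [368.0, 200.0], [358.0, 191.0], [370.0, 188.0]]
pad [542.3 -14.7  50. ] [(np.float64(61.9), np.float64(-46.1)), (np.float64(86.0), np.float64(-135.4)), (np.float64(62.6), np.float64(134.6)), (np.float64(86.8), np.float64(44.1))]
cork ((336.4206848144531, 186.65171813964844), (31.889467239379883, 21.34269142150879), 41.633541107177734)
cork ((347.0, 187.0), (44.0, 24.0), 90.0)
pad tri [543.7 -13.1  45.3] 3.8
block tri [409.3 194.5  41.9] 6.3
grip end [ 389.1 -244.7  129.4] 55.9
grip end [ 316.  -239.4   67. ] 65.7
disc top [ 351.4 -239.3   24.4] 2.0
base [597. 106.  18.]
base [658.  43.  18.]
base [ 521. -101.   18.]
base [454. -39.  18.]
lever pt [625.   92.5 290.8] 64.5
hook tip [672.7 119.2 342.9] 3.6
bottle cap [ 589.4 -202.3   82.7] 1.2
tape [ 483. -257.   24.] skull [514. 260.  20.]
```

```bash
cat >> h.py <<'E'
def plan(xyz,yaw,n,frm=None):
    "rows (tool axes, shares) from frm or the measured pose, tool down"
    o=bot.get_obs();p,y=(o['tool_pos'],o['tcp_rot'][2]) if frm is None else (np.array(frm[:3]),frm[3])
    D=(np.array(xyz)-p)/n/80; dy=(yaw-y+np.pi)%(2*np.pi)-np.pi if frm is None else yaw-y
    print('spin/row',round(-dy/n/.1,2))
    for i in range(n):
        a=y+dy*i/n;c,s=np.cos(a),np.sin(a);print('[%.2f,%.2f,%.2f]'%(c*D[0]+s*D[1],s*D[0]-c*D[1],-D[2]),end=' ')
    print()
E
python3 - <<'E'
from h import *
plan((430,-130,200),.295,10)
plan((350,170,280),.295+1.9,19,(430,-130,200,.295))
E
```

```text
spin/row -0.0
[0.47,-0.34,-0.01] [0.47,-0.34,-0.01] [0.47,-0.34,-0.01] [0.47,-0.34,-0.01] [0.47,-0.34,-0.01] [0.47,-0.34,-0.01] [0.47,-0.34,-0.01] [0.47,-0.34,-0.01] [0.47,-0.34,-0.01] [0.47,-0.34,-0.01] 
spin/row -1.0
[0.01,-0.20,-0.05] [0.03,-0.20,-0.05] [0.05,-0.20,-0.05] [0.07,-0.19,-0.05] [0.09,-0.19,-0.05] [0.10,-0.18,-0.05] [0.12,-0.16,-0.05] [0.14,-0.15,-0.05] [0.15,-0.14,-0.05] [0.16,-0.12,-0.05] [0.18,-0.10,-0.05] [0.19,-0.09,-0.05] [0.19,-0.07,-0.05] [0.20,-0.05,-0.05] [0.20,-0.03,-0.05] [0.20,-0.01,-0.05] [0.20,0.01,-0.05] [0.20,0.03,-0.05] [0.20,0.05,-0.05]
```

Request:
{"method": "jog_arm", "body": {
  "targets": [
    {"xyz": [0.46, -0.32, 0], "spin": 0},
    {"xyz": [0.46, -0.32, 0], "spin": 0},
    {"xyz": [0.46, -0.32, 0], "spin": 0},
    {"xyz": [0.46, -0.32, 0], "spin": 0},
    {"xyz": [0.46, -0.32, 0], "spin": 0},
    {"xyz": [0.46, -0.32, 0], "spin": 0},
    {"xyz": [0.46, -0.32, 0], "spin": 0},
    {"xyz": [0.46, -0.32, 0], "spin": 0},
    {"xyz": [0.46, -0.32, 0], "spin": 0},
    {"xyz": [0.46, -0.32, 0], "spin": 0}
  ]
}}

```text
time: 1.4
tool_pos: [431.0, -149.2, 196.0]
tcp_rot: [3.142, 0.0, 0.295]
contact_force: [0.6, -0.9, 0.6]
grip_width: 91.8
finger_force: 0.0
```

Run:
```python
from h import *
import pickle
k=cam('wrist');cv2.imwrite('pics/w1.png',bot.capture('wrist'));pickle.dump(k,open('w1.pkl','wb'))
plan((405,190,215),.295+2.847,28,(431,-149,196,.295))
```

```text
spin/row -1.02
[0.03,-0.15,-0.01] [0.05,-0.14,-0.01] [0.06,-0.14,-0.01] [0.08,-0.13,-0.01] [0.09,-0.12,-0.01] [0.10,-0.11,-0.01] [0.11,-0.10,-0.01] [0.12,-0.09,-0.01] [0.13,-0.08,-0.01] [0.14,-0.06,-0.01] [0.14,-0.05,-0.01] [0.15,-0.04,-0.01] [0.15,-0.02,-0.01] [0.15,-0.00,-0.01] [0.15,0.01,-0.01] [0.15,0.03,-0.01] [0.15,0.04,-0.01] [0.14,0.06,-0.01] [0.13,0.07,-0.01] [0.13,0.08,-0.01] [0.12,0.10,-0.01] [0.11,0.11,-0.01] [0.10,0.12,-0.01] [0.08,0.13,-0.01] [0.07,0.13,-0.01] [0.06,0.14,-0.01] [0.04,0.15,-0.01] [0.03,0.15,-0.01]
```

View pics/w1.png

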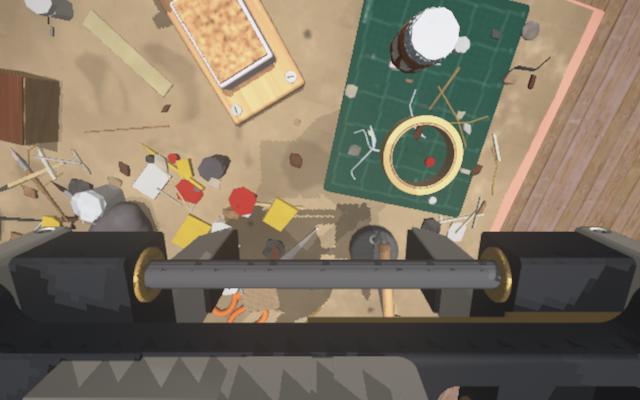

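Wrist view: the pad is at (222,30), partly cut off, the weight is under the fingers at (375,240) and the tape is at (422,155). I will turn in place to see the pad fully.

Request:
{"method": "jog_arm", "body": {
  "targets": [
    {"xyz": [0, 0, 0], "spin": -1},
    {"xyz": [0, 0, 0], "spin": -1},
    {"xyz": [0, 0, 0], "spin": -1},
    {"xyz": [0, 0, 0], "spin": -1},
    {"xyz": [0, 0, 0], "spin": -1},
    {"xyz": [0, 0, -0.1], "spin": -1},
    {"xyz": [0, 0, -0.1], "spin": 0},
    {"xyz": [0, 0, -0.1], "spin": 0},
    {"xyz": [0, 0, -0.1], "spin": 0},
    {"xyz": [0, 0, 0], "spin": 0}
  ]
}}

```text
time: 2.7
tool_pos: [430.7, -150.7, 228.8]
tcp_rot: [3.14, -0.0, 0.894]
contact_force: [-0.0, -0.1, -0.3]
grip_width: 91.7
finger_force: 0.0
```

Run:
```python
from h import *
import pickle
k=cam('wrist');im=bot.capture('wrist');cv2.imwrite('pics/w2.png',im);pickle.dump(k,open('w2.pkl','wb'))
print(bot.get_obs()['tool_pos'],'pad pred',proj(k,(543,-14,52)))
m=[proj(k,(543+30*np.cos(a),-14+30*np.sin(a),52)).round() for a in (0,1.57,3.14,4.71)];print(m)
bb=blobs(im,(8,70,150),(24,200,255),1500)
for x in bb[:5]: print('cork?',cv2.minAreaRect(x))
# white anvil rim: quad around the cork
y=bot.get_obs()['tcp_rot'][2];o=bot.get_obs()['tool_pos']
plan((490,190,230),y+(np.pi-y),24,(o[0],o[1],o[2],y))
```

```text
[ 430.38499947 -150.54290928  228.32040342] pad pred [323.72555684   5.26827163]
[array([347., -15.]), array([305., -21.]), array([301.,  25.]), array([341.,  30.])]
cork? ((319.49993896484375, 129.49996948242188), (638.9998779296875, 258.99993896484375), 0.0)
cork? ((317.0, 305.5), (33.0, 212.0), 90.0)
cork? ((321.9288635253906, 23.0649471282959), (52.899925231933594, 48.54078674316406), 2.602562189102173)
spin/row -0.94
[0.16,-0.09,-0.00] [0.17,-0.07,-0.00] [0.17,-0.06,-0.00] [0.18,-0.04,-0.00] [0.18,-0.02,-0.00] [0.18,-0.01,-0.00] [0.18,0.01,-0.00] [0.18,0.03,-0.00] [0.17,0.04,-0.00] [0.17,0.06,-0.00] [0.16,0.08,-0.00] [0.16,0.09,-0.00] [0.15,0.10,-0.00] [0.14,0.12,-0.00] [0.12,0.13,-0.00] [0.11,0.14,-0.00] [0.10,0.15,-0.00] [0.08,0.16,-0.00] [0.07,0.17,-0.00] [0.05,0.17,-0.00] [0.04,0.18,-0.00] [0.02,0.18,-0.00] [0.00,0.18,-0.00] [-0.01,0.18,-0.00]
```

View pics/w2.png

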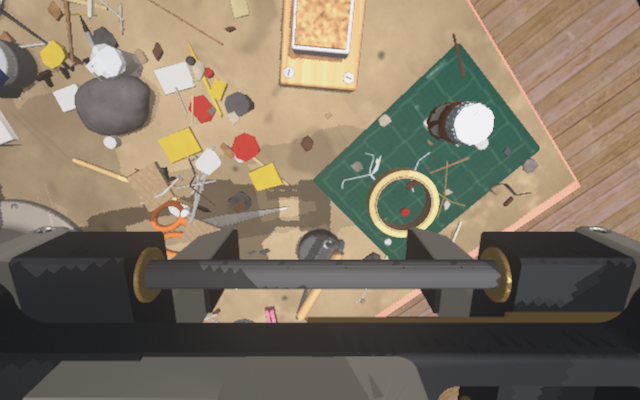

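The pad is at the top edge, about (322,22), still cut off. I will go forward by 90 mm.

Request:
{"method": "jog_arm", "body": {
  "targets": [
    {"xyz": [0.25, 0, 0], "spin": 0},
    {"xyz": [0.25, 0, 0], "spin": 0},
    {"xyz": [0.25, 0, 0], "spin": 0},
    {"xyz": [0.25, 0, 0], "spin": 0},
    {"xyz": [0.1, 0, 0], "spin": 0},
    {"xyz": [0, 0, 0], "spin": 0},
    {"xyz": [0, 0, 0], "spin": 0},
    {"xyz": [0, 0, 0], "spin": 0},
    {"xyz": [0, 0, 0], "spin": 0},
    {"xyz": [0, 0, 0], "spin": 0}
  ]
}}

```text
time: 4.0
tool_pos: [485.3, -82.0, 228.2]
tcp_rot: [3.141, 0.0, 0.895]
contact_force: [-0.9, 0.2, 0.1]
grip_width: 91.8
finger_force: 0.0
```

Run:
```python
from h import *
import pickle
k=cam('wrist');im=bot.capture('wrist');cv2.imwrite('pics/w3.png',im);pickle.dump(k,open('w3.pkl','wb'))
pp=proj(k,(543,-14,52));print('pad pred',pp)
hsv=cv2.cvtColor(im,cv2.COLOR_BGR2HSV);print(hsv[int(pp[1])-10:int(pp[1])+11:5,int(pp[0])-10:int(pp[0])+11:5].reshape(-1,3)[::3].tolist())
# cork is enclosed by the white rim: fill non-white region from the centre
white=cv2.inRange(hsv,np.array((0,0,130)),np.array((180,60,255)))
for x in blobs(im,(5,90,120),(22,220,255),1500,(220,0,430,170)): 
    r=cv2.minAreaRect(x);print('cork?',np.round(r[0]),np.round(r[1]),r[2])
y=bot.get_obs()['tcp_rot'][2];o=bot.get_obs()['tool_pos'];print(o)
plan((490,190,230),np.pi,20,(o[0],o[1],o[2],y))
cv2.imwrite('pics/w3c.png',cv2.resize(im[0:200,200:440],None,fx=3,fy=3,interpolation=cv2.INTER_CUBIC))
```

```text
pad pred [324.19068205  94.15090714]
[[17, 105, 234], [15, 107, 229], [15, 110, 220], [15, 111, 216], [14, 110, 217], [16, 106, 232], [19, 95, 237], [14, 112, 214], [17, 101, 235]]
cork? [327.  79.] [ 82. 162.] 3.1798300743103027
cork? [323.  91.] [50. 76.] 5.19442892074585
[485.32073708 -81.95699358 228.1364326 ]
spin/row -1.12
[0.13,-0.10,-0.00] [0.15,-0.09,-0.00] [0.15,-0.07,-0.00] [0.16,-0.05,-0.00] [0.17,-0.04,-0.00] [0.17,-0.02,-0.00] [0.17,0.00,-0.00] [0.17,0.02,-0.00] [0.17,0.04,-0.00] [0.16,0.06,-0.00] [0.15,0.08,-0.00] [0.14,0.09,-0.00] [0.13,0.11,-0.00] [0.12,0.12,-0.00] [0.10,0.13,-0.00] [0.09,0.15,-0.00] [0.07,0.15,-0.00] [0.05,0.16,-0.00] [0.04,0.17,-0.00] [0.02,0.17,-0.00]
```

View pics/w3c.png

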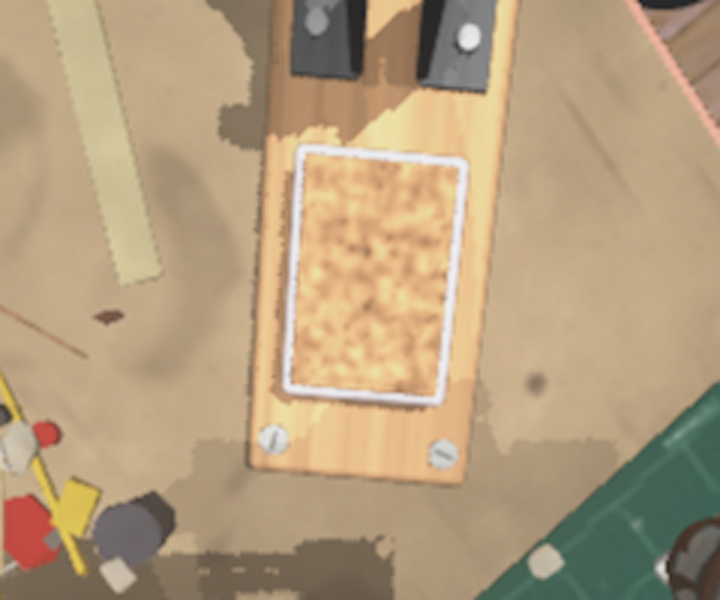

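The crop shows the cork quad clearly at (300,150), (465,162), (440,400), (288,388), with centre about full-frame (324,92), within 3 px of the prediction. Next I move to view the block.

Request:
{"method": "jog_arm", "body": {
  "targets": [
    {"xyz": [0.13, -0.1, 0], "spin": -1},
    {"xyz": [0.15, -0.09, 0], "spin": -1},
    {"xyz": [0.15, -0.07, 0], "spin": -1},
    {"xyz": [0.16, -0.05, 0], "spin": -1},
    {"xyz": [0.17, -0.04, 0], "spin": -1},
    {"xyz": [0.17, -0.02, 0], "spin": -1},
    {"xyz": [0.17, 0, 0], "spin": -1},
    {"xyz": [0.17, 0.02, 0], "spin": -1},
    {"xyz": [0.17, 0.03, 0], "spin": -1},
    {"xyz": [0.16, 0.04, 0], "spin": -1}
  ]
}}

```text
time: 5.3
tool_pos: [492.4, 54.1, 228.1]
tcp_rot: [3.142, 0.0, 1.898]
contact_force: [0.1, -0.5, 0.1]
grip_width: 91.7
finger_force: 0.0
```

Request:
{"method": "jog_arm", "body": {
  "targets": [
    {"xyz": [0.16, 0.06, 0], "spin": -1},
    {"xyz": [0.15, 0.07, 0], "spin": -1},
    {"xyz": [0.15, 0.09, 0], "spin": -1},
    {"xyz": [0.14, 0.1, 0], "spin": -1},
    {"xyz": [0.12, 0.12, 0], "spin": -1},
    {"xyz": [0.11, 0.13, 0], "spin": -1},
    {"xyz": [0.1, 0.14, 0], "spin": -1},
    {"xyz": [0.08, 0.15, 0], "spin": -1},
    {"xyz": [0.07, 0.16, 0], "spin": -1},
    {"xyz": [0, 0, 0], "spin": -1}
  ]
}}

```text
time: 6.55
tool_pos: [496.1, 177.6, 228.0]
tcp_rot: [3.142, -0.0, 2.899]
contact_force: [-0.4, 0.1, 0.1]
grip_width: 91.9
finger_force: 0.0
```

Run:
```python
from h import *
import pickle
k3=pickle.load(open('w3.pkl','rb'));im=cv2.imread('pics/w3.png');kt=cam('top')
x=[b for b in blobs(im,(5,90,120),(22,220,255),1500,(220,0,430,170)) if cv2.minAreaRect(b)[0][1]>85][0]
def rect(k,b,z):
    q=[plane(k,p,z) for p in cv2.boxPoints(cv2.minAreaRect(b.astype(np.float32)))]
    print(np.mean(q,0).round(1),[(np.linalg.norm(q[i+1]-q[i]).round(1),np.degrees(np.arctan2(*(q[i+1]-q[i])[[1,0]])).round(1)) for i in range(2)]);return q
rect(k3,x,52)
print(tri(k3,cv2.minAreaRect(x)[0],kt,(336.9,187.4)))
k=cam('wrist');im=bot.capture('wrist');cv2.imwrite('pics/w4.png',im)
o=bot.get_obs();print(o['tool_pos'],o['tcp_rot'],proj(k,(408,191,48)))
bs=blobs(im,(2,120,50),(14,255,200),1000)
for b in bs: print(cv2.minAreaRect(b),cv2.boundingRect(b))
for b in bs[:2]:
    rect(k,b,48);print(tri(k,cv2.minAreaRect(b)[0],kt,(254.5,244.5)))
```

```text
[543.4 -12.   52. ] [(np.float64(80.0), np.float64(44.6)), (np.float64(53.8), np.float64(-43.5))]
(array([543.95530969, -12.217086  ,  41.78149775]), np.float64(3.3868264285321215))
[496.16596539 177.23293012 227.99010013] [-3.14142711e+00 -3.49926589e-05  2.90283098e+00] [315.22118662  95.5507031 ]
```

Run:
```python
from h import *
im=cv2.imread('pics/w4.png');hsv=cv2.cvtColor(im,cv2.COLOR_BGR2HSV);print(hsv[65:130:12,285:345:12].tolist())
k=cam('wrist');kt=cam('top')
for b in blobs(im,(0,110,30),(14,255,255),300): print(cv2.contourArea(b),cv2.minAreaRect(b))
cv2.imwrite('pics/w4c.png',im[0:300])
```

```text
[[[17, 72, 113], [12, 97, 87], [10, 120, 91], [11, 119, 86], [17, 73, 136]], [[17, 72, 131], [10, 108, 78], [10, 119, 92], [9, 120, 89], [13, 91, 109]], [[17, 73, 133], [11, 112, 80], [11, 113, 79], [10, 118, 91], [10, 119, 92]], [[17, 73, 132], [17, 74, 107], [11, 112, 84], [11, 118, 95], [10, 129, 128]], [[17, 72, 131], [17, 72, 134], [11, 106, 84], [11, 106, 82], [10, 115, 91]], [[18, 74, 207], [18, 74, 201], [11, 115, 100], [11, 103, 84], [18, 76, 199]]]
15208.5 ((591.0, 117.5), (235.0, 74.0), 90.0)
5395.5 ((527.2935791015625, 115.04217529296875), (231.9750213623047, 27.786346435546875), 86.58341979980469)
1956.5 ((316.67431640625, 92.74771118164062), (65.61109924316406, 39.74979019165039), 73.3007583618164)
674.0 ((93.5, 125.0), (28.0, 31.0), 90.0)
348.0 ((160.20590209960938, 94.82352447509766), (22.070741653442383, 23.283418655395508), 75.96376037597656)
```

View pics/w4c.png

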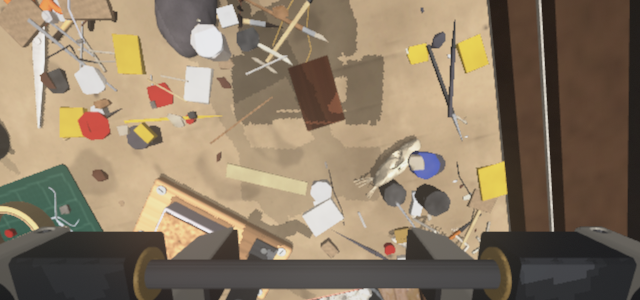

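The block is at (317,93), 66x40 px, partly in the gripper's shadow; the skull is at (395,165).

Run:
```python
from h import *
im=cv2.imread('pics/w4.png');k=cam('wrist');kt=cam('top')
b=[b for b in blobs(im,(0,85,30),(14,255,160),1000,(260,30,370,150))][0];r=cv2.minAreaRect(b.astype(np.float32));print(r)
q=[plane(k,p,48) for p in cv2.boxPoints(r)]
print(np.mean(q,0).round(1),[(np.linalg.norm(q[i+1]-q[i]).round(1),np.degrees(np.arctan2(*(q[i+1]-q[i])[[1,0]])).round(1)) for i in range(2)])
print(tri(k,r[0],kt,(254.5,244.5)))
o=bot.get_obs();p=o['tool_pos'];y=o['tcp_rot'][2]
plan((407.5,191.5,100),np.pi,10,(*p,y))
```

```text
((316.7378234863281, 92.77298736572266), (66.75749969482422, 41.3925895690918), 72.89727020263672)
[406.4 192.6  48. ] [(np.float64(45.1), np.float64(92.2)), (np.float64(71.0), np.float64(5.0))]
(array([406.47668345, 191.75346706,  46.08238838]), np.float64(2.7900390634235657))
spin/row -0.24
[0.11,-0.01,0.16] [0.11,-0.01,0.16] [0.11,-0.00,0.16] [0.11,-0.00,0.16] [0.11,0.00,0.16] [0.11,0.00,0.16] [0.11,0.01,0.16] [0.11,0.01,0.16] [0.11,0.01,0.16] [0.11,0.02,0.16]
```

Request:
{"method": "jog_arm", "body": {
  "targets": [
    {"xyz": [0.11, -0.01, 0.16], "spin": -0.27},
    {"xyz": [0.11, -0.01, 0.16], "spin": -0.27},
    {"xyz": [0.11, 0, 0.16], "spin": -0.27},
    {"xyz": [0.11, 0, 0.16], "spin": -0.27},
    {"xyz": [0.11, 0, 0.16], "spin": -0.27},
    {"xyz": [0.11, 0, 0.16], "spin": -0.27},
    {"xyz": [0.11, 0.01, 0.16], "spin": -0.27},
    {"xyz": [0.11, 0.01, 0.16], "spin": -0.27},
    {"xyz": [0.11, 0.02, 0.16], "spin": -0.27},
    {"xyz": [0.11, 0.02, 0.16], "spin": -0.27}
  ]
}}

```text
time: 7.85
tool_pos: [408.8, 191.0, 99.8]
tcp_rot: [-3.142, 0.0, -3.119]
contact_force: [0.3, 0.7, 0.5]
grip_width: 91.6
finger_force: 0.0
```

Run:
```python
from h import *
o=bot.get_obs();print(o['tool_pos'],o['tcp_rot'])
plan((407,192,8),3.176,8)
```

```text
[408.83445663 190.95158797  99.80390771] [-3.14159000e+00  3.83155181e-04 -3.11935286e+00]
spin/row -0.02
[0.00,0.00,0.14] [0.00,0.00,0.14] [0.00,0.00,0.14] [0.00,0.00,0.14] [0.00,0.00,0.14] [0.00,0.00,0.14] [0.00,0.00,0.14] [0.00,0.00,0.14]
```

Request:
{"method": "jog_arm", "body": {
  "targets": [
    {"xyz": [0.02, 0.01, 0.16], "spin": 0},
    {"xyz": [0, 0, 0.16], "spin": 0},
    {"xyz": [0, 0, 0.16], "spin": 0},
    {"xyz": [0, 0, 0.16], "spin": 0},
    {"xyz": [0, 0, 0.16], "spin": 0},
    {"xyz": [0, 0, 0.16], "spin": 0},
    {"xyz": [0, 0, 0.12], "spin": 0},
    {"xyz": [0, 0, 0.07], "spin": 0},
    {"xyz": [0, 0, 0], "spin": 0},
    {"xyz": [0, 0, 0], "spin": 0}
  ]
}}

```text
time: 9.1
tool_pos: [407.6, 191.8, 8.3]
tcp_rot: [3.142, 0.001, -3.118]
contact_force: [0.1, -0.5, -0.4]
grip_width: 91.7
finger_force: 0.0
```

Request:
{"method": "jog_arm", "body": {
  "gripper": 0,
  "targets": [
    {"xyz": [0, 0, 0], "spin": 0},
    {"xyz": [0, 0, 0], "spin": 0},
    {"xyz": [0, 0, 0], "spin": 0},
    {"xyz": [0, 0, 0], "spin": 0},
    {"xyz": [0, 0, 0], "spin": 0},
    {"xyz": [0, 0, 0], "spin": 0},
    {"xyz": [0, 0, 0], "spin": 0},
    {"xyz": [0, 0, 0], "spin": 0},
    {"xyz": [0, 0, 0], "spin": 0},
    {"xyz": [0, 0, 0], "spin": 0}
  ]
}}

```text
time: 10.35
tool_pos: [407.4, 191.8, 8.1]
tcp_rot: [3.142, 0.0, -3.118]
contact_force: [0.4, 1.4, 0.3]
grip_width: 45.8
finger_force: 29.9
```

Run:
```python
from h import *
o=bot.get_obs();p=o['tool_pos'];print(o['time'],p,o['tcp_rot'],o['grip_width'],o['finger_force'],o['contact_force'])
plan((543.4,-12,150),3.927,8,(407.5,191,150,3.164))
```

```text
10.35 [407.40098109 191.80555209   8.11267633] [ 3.14158368e+00  1.30107416e-04 -3.11839015e+00] 45.75550316938903 29.895249400287867 [0.44681727 1.38355952 0.3436376 ]
spin/row -0.95
[-0.21,-0.32,-0.00] [-0.17,-0.34,-0.00] [-0.14,-0.35,-0.00] [-0.11,-0.37,-0.00] [-0.07,-0.38,-0.00] [-0.03,-0.38,-0.00] [0.00,-0.38,-0.00] [0.04,-0.38,-0.00]
```

Gripped at 45.8 mm and 30 N. Lift and carry.

Request:
{"method": "jog_arm", "body": {
  "targets": [
    {"xyz": [0, 0, -0.2], "spin": 0},
    {"xyz": [0, 0, -0.3], "spin": 0},
    {"xyz": [0, 0, -0.3], "spin": 0},
    {"xyz": [0, 0, -0.3], "spin": 0},
    {"xyz": [0, 0, -0.3], "spin": 0},
    {"xyz": [0, 0, -0.2], "spin": 0},
    {"xyz": [-0.21, -0.32, 0], "spin": -0.95},
    {"xyz": [-0.17, -0.34, 0], "spin": -0.95},
    {"xyz": [-0.14, -0.35, 0], "spin": -0.95},
    {"xyz": [-0.11, -0.37, 0], "spin": -0.95}
  ]
}}

```text
time: 11.6
tool_pos: [475.7, 89.7, 135.8]
tcp_rot: [3.141, -0.001, -2.735]
contact_force: [-0.3, 0.0, -1.7]
grip_width: 45.6
finger_force: 29.9
```

Request:
{"method": "jog_arm", "body": {
  "targets": [
    {"xyz": [-0.07, -0.38, 0], "spin": -0.95},
    {"xyz": [-0.03, -0.38, 0], "spin": -0.95},
    {"xyz": [0, -0.36, 0], "spin": -0.9},
    {"xyz": [0.03, -0.36, 0], "spin": -0.9},
    {"xyz": [0, 0, 0], "spin": 0},
    {"xyz": [0, 0, 0], "spin": 0},
    {"xyz": [0, 0, 0], "spin": 0},
    {"xyz": [0, 0, 0], "spin": 0},
    {"xyz": [0, 0, 0], "spin": 0},
    {"xyz": [0, 0, 0], "spin": 0}
  ]
}}

```text
time: 12.85
tool_pos: [541.8, -8.3, 136.2]
tcp_rot: [-3.141, 0.0, -2.368]
contact_force: [-0.1, -0.3, -0.8]
grip_width: 45.3
finger_force: 29.9
```

Run:
```python
from h import *
o=bot.get_obs();print(o['tool_pos'],o['tcp_rot'],o['grip_width'])
plan((543.5,-12,62.5),3.927,8)
```

```text
[541.78445715  -8.25215823 136.16390025] [-3.14148540e+00  1.17982812e-07 -2.36817916e+00] 45.27890931141225
spin/row -0.01
[0.00,-0.01,0.12] [0.00,-0.01,0.12] [0.00,-0.01,0.12] [0.00,-0.01,0.12] [0.00,-0.01,0.12] [0.00,-0.01,0.12] [0.00,-0.01,0.12] [0.00,-0.01,0.12]
```

Request:
{"method": "jog_arm", "body": {
  "targets": [
    {"xyz": [0.02, -0.05, 0.1], "spin": 0},
    {"xyz": [0, 0, 0.15], "spin": 0},
    {"xyz": [0, 0, 0.15], "spin": 0},
    {"xyz": [0, 0, 0.15], "spin": 0},
    {"xyz": [0, 0, 0.12], "spin": 0},
    {"xyz": [0, 0, 0.1], "spin": 0},
    {"xyz": [0, 0, 0.08], "spin": 0},
    {"xyz": [0, 0, 0.06], "spin": 0},
    {"xyz": [0, 0, 0.03], "spin": 0},
    {"xyz": [0, 0, 0], "spin": 0}
  ]
}}

```text
time: 14.1
tool_pos: [543.5, -12.4, 60.9]
tcp_rot: [-3.141, -0.0, -2.368]
contact_force: [-0.5, -0.5, -0.4]
grip_width: 45.5
finger_force: 29.9
```

Request:
{"method": "jog_arm", "body": {
  "targets": [
    {"xyz": [0, 0, 0.01], "spin": 0},
    {"xyz": [0, 0, 0], "spin": 0},
    {"xyz": [0, 0, 0], "spin": 0},
    {"xyz": [0, 0, 0], "spin": 0},
    {"xyz": [0, 0, 0], "spin": 0},
    {"xyz": [0, 0, 0], "spin": 0},
    {"xyz": [0, 0, 0], "spin": 0},
    {"xyz": [0, 0, 0], "spin": 0},
    {"xyz": [0, 0, 0], "spin": 0},
    {"xyz": [0, 0, 0], "spin": 0}
  ]
}}

```text
time: 15.35
tool_pos: [543.5, -12.4, 60.1]
tcp_rot: [-3.141, -0.0, -2.368]
contact_force: [0.3, 0.3, 0.3]
grip_width: 45.4
finger_force: 29.9
```

Request:
{"method": "jog_arm", "body": {
  "targets": [
    {"xyz": [0, 0, 0.01], "spin": 0},
    {"xyz": [0, 0, 0], "spin": 0},
    {"xyz": [0, 0, 0], "spin": 0},
    {"xyz": [0, 0, 0], "spin": 0},
    {"xyz": [0, 0, 0], "spin": 0},
    {"xyz": [0, 0, 0], "spin": 0},
    {"xyz": [0, 0, 0], "spin": 0},
    {"xyz": [0, 0, 0], "spin": 0},
    {"xyz": [0, 0, 0], "spin": 0},
    {"xyz": [0, 0, 0], "spin": 0}
  ]
}}

```text
time: 16.6
tool_pos: [543.5, -12.4, 60.1]
tcp_rot: [-3.141, 0.0, -2.368]
contact_force: [-2.2, 1.6, 5.4]
grip_width: 45.4
finger_force: 29.9
```

Request:
{"method": "jog_arm", "body": {
  "gripper": 90,
  "targets": [
    {"xyz": [0, 0, 0], "spin": 0},
    {"xyz": [0, 0, 0], "spin": 0},
    {"xyz": [0, 0, 0], "spin": 0},
    {"xyz": [0, 0, 0], "spin": 0},
    {"xyz": [0, 0, 0], "spin": 0},
    {"xyz": [0, 0, 0], "spin": 0},
    {"xyz": [0, 0, -0.1], "spin": 0},
    {"xyz": [0, 0, -0.2], "spin": 0},
    {"xyz": [0, 0, -0.3], "spin": 0},
    {"xyz": [0, 0, -0.4], "spin": 0}
  ]
}}

```text
time: 17.85
tool_pos: [543.3, -12.4, 140.9]
tcp_rot: [-3.142, -0.0, -2.368]
contact_force: [0.8, -0.7, -0.0]
grip_width: 82.5
finger_force: 0.0
```

The block is set down and released. Now raise, go round beside the lever (fingers shut) and get behind it.

Request:
{"method": "jog_arm", "body": {
  "gripper": 0,
  "targets": [
    {"xyz": [0, 0, -0.3], "spin": 0},
    {"xyz": [0, 0, -0.45], "spin": 0},
    {"xyz": [0, 0, -0.45], "spin": 0},
    {"xyz": [0, 0.15, -0.45], "spin": 0},
    {"xyz": [0, 0.3, -0.35], "spin": 0},
    {"xyz": [0, 0.3, -0.2], "spin": 0},
    {"xyz": [0, 0, 0], "spin": 0},
    {"xyz": [0, 0, 0], "spin": 0},
    {"xyz": [0, 0, 0], "spin": 0},
    {"xyz": [0, 0, 0], "spin": 0}
  ]
}}

```text
time: 19.1
tool_pos: [501.6, 30.2, 314.4]
tcp_rot: [3.14, -0.001, -2.369]
contact_force: [-0.1, 0.4, -0.4]
grip_width: 0.6
finger_force: 0.0
```

Run:
```python
from h import *
t=bot.capture('top');s=bot.capture('side');cv2.imwrite('pics/t5.png',t);cv2.imwrite('pics/s5.png',s)
k=cam('top');ks=cam('side')
# block check on pad
b=blobs(t,(4,130,50),(14,255,170),60,(315,165,365,210))
for x in b: 
    r=cv2.minAreaRect(x.astype(np.float32));q=[plane(k,p,100) for p in cv2.boxPoints(r)];print(r,np.mean(q,0).round(1),[(np.linalg.norm(q[i+1]-q[i]).round(1),np.degrees(np.arctan2(*(q[i+1]-q[i])[[1,0]])).round(1)) for i in range(2)])
A=cv2.resize(s[100:270,280:440],None,fx=3.2,fy=3.2);B=cv2.resize(t[60:240,230:390],None,fx=3,fy=3)
h=max(A.shape[0],B.shape[0]);C=np.zeros((h,A.shape[1]+B.shape[1],3),np.uint8);C[:A.shape[0],:A.shape[1]]=A;C[:B.shape[0],A.shape[1]:]=B
C=C[:600,:];print(C.shape);cv2.imwrite('pics/c5.png',cv2.resize(C,None,fx=.8,fy=.8) if C.shape[1]>800 else C)
```

```text
((331.5, 187.5), (15.0, 9.0), 90.0) [ 5.328e+02 -3.000e-01  1.000e+02] [(np.float64(21.2), np.float64(-91.8)), (np.float64(35.9), np.float64(178.2))]
(544, 992, 3)
```

View pics/c5.png

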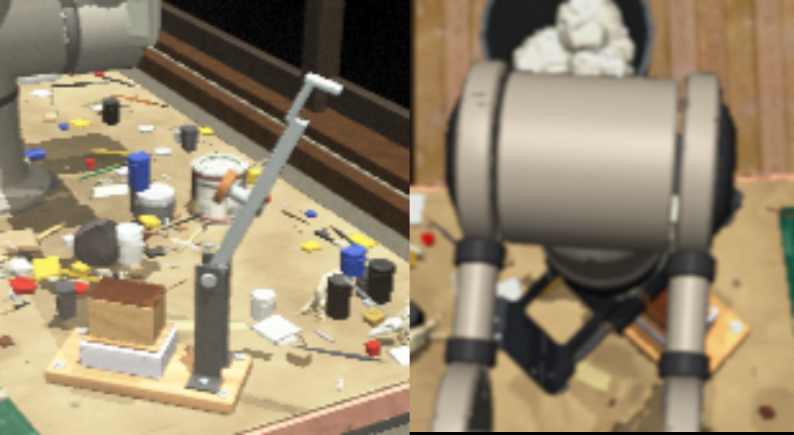

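The block stands square on the pad (side crop (125,310)), and the lever is still leaning back with its tip at (325,80).

Request:
{"method": "jog_arm", "body": {
  "targets": [
    {"xyz": [-0.3, 0, 0], "spin": 0},
    {"xyz": [-0.4, 0, 0], "spin": 0},
    {"xyz": [-0.4, 0, 0], "spin": 0},
    {"xyz": [-0.4, 0, 0], "spin": 0},
    {"xyz": [-0.4, 0, 0], "spin": 0},
    {"xyz": [-0.4, 0, 0], "spin": 0},
    {"xyz": [-0.4, 0, 0], "spin": 0},
    {"xyz": [0, 0, 0], "spin": 0},
    {"xyz": [0, 0, 0], "spin": 0},
    {"xyz": [0, 0, 0], "spin": 0}
  ]
}}

```text
time: 20.45
tool_pos: [655.8, 180.6, 315.9]
tcp_rot: [-3.141, 0.0, -2.369]
contact_force: [-0.6, -0.0, 0.4]
grip_width: 0.5
finger_force: 0.0
```

Request:
{"method": "jog_arm", "body": {
  "targets": [
    {"xyz": [0, -0.36, 0], "spin": 0},
    {"xyz": [0, -0.36, 0], "spin": 0},
    {"xyz": [0.1, 0, 0], "spin": 0},
    {"xyz": [0.15, 0, 0], "spin": 0},
    {"xyz": [0.15, 0, 0], "spin": 0},
    {"xyz": [0.15, 0, 0], "spin": 0},
    {"xyz": [0.15, 0, 0], "spin": 0},
    {"xyz": [0.15, 0, 0], "spin": 0},
    {"xyz": [0.15, 0, 0], "spin": 0},
    {"xyz": [0.15, 0, 0], "spin": 0}
  ]
}}

```text
time: 21.7
tool_pos: [636.2, 77.8, 332.5]
tcp_rot: [-3.116, 0.03, -2.366]
contact_force: [8.4, 5.1, 59.3]
grip_width: 0.8
finger_force: 32.1
```

Request:
{"method": "jog_arm", "body": {
  "targets": [
    {"xyz": [0.15, 0, 0], "spin": 0},
    {"xyz": [0.15, 0, 0], "spin": 0},
    {"xyz": [0.15, 0, 0], "spin": 0},
    {"xyz": [0.15, 0, 0], "spin": 0},
    {"xyz": [0.15, 0, 0], "spin": 0},
    {"xyz": [0.1, 0, 0], "spin": 0},
    {"xyz": [0, 0, 0], "spin": 0},
    {"xyz": [0, 0, 0], "spin": 0},
    {"xyz": [0, 0, 0], "spin": 0},
    {"xyz": [0, 0, 0], "spin": 0}
  ]
}}

```text
time: 22.95
tool_pos: [586.9, 25.9, 334.0]
tcp_rot: [-3.109, 0.023, -2.37]
contact_force: [-3.8, -8.3, 68.9]
grip_width: 0.5
finger_force: 34.1
```

Run:
```python
from h import *
s=bot.capture('side');cv2.imwrite('pics/s6.png',s);s0=cv2.imread('pics/s5.png')
ks=cam('side')
u=np.array([-.712,-.702,0]);P=np.array([607.5,51.2,136])
for th in (1.9,1.2,.6,0): print(th,proj(ks,P+230*(np.cos(th)*u+np.array([0,0,np.sin(th)]))).round())
d=cv2.absdiff(s,s0).max(2)>40
d[:, :]&=True
ys,xs=np.nonzero(d[120:260,270:420]);print(len(xs))
print(bot.get_obs()['time'])
# along predicted bar for level lever: colour samples
for th in (1.9,0,0.05,-.05):
    print(th,[cv2.cvtColor(s,cv2.COLOR_BGR2HSV)[int(q[1]),int(q[0])].tolist() for q in [proj(ks,P+r*(np.cos(th)*u+np.array([0,0,np.sin(th)]))) for r in (40,80,120,160,185)]])
```

```text
1.9 [396. 126.]
1.2 [330. 122.]
0.6 [292. 150.]
0 [281. 193.]
1898
23.0
1.9 [[23, 71, 230], [22, 32, 181], [28, 151, 245], [15, 120, 51], [16, 125, 53]]
0 [[26, 44, 230], [34, 19, 200], [15, 31, 98], [19, 79, 120], [19, 83, 114]]
0.05 [[26, 44, 230], [26, 21, 197], [16, 23, 123], [22, 57, 129], [19, 103, 175]]
-0.05 [[22, 55, 168], [25, 24, 203], [15, 40, 76], [20, 85, 114], [20, 78, 121]]
```

The fingertip is bearing down on the bar (69 N up), so I lift it away. The lever should already be past upright.

Request:
{"method": "jog_arm", "body": {
  "targets": [
    {"xyz": [0, 0, -0.1], "spin": 0},
    {"xyz": [0, 0, -0.1], "spin": 0},
    {"xyz": [0, 0, -0.1], "spin": 0},
    {"xyz": [0, 0, -0.1], "spin": 0},
    {"xyz": [0, 0, -0.1], "spin": 0},
    {"xyz": [0, 0, 0], "spin": 0},
    {"xyz": [0, 0, 0], "spin": 0},
    {"xyz": [0, 0, 0], "spin": 0},
    {"xyz": [0, 0, 0], "spin": 0},
    {"xyz": [0, 0, 0], "spin": 0}
  ]
}}

```text
time: 24.25
tool_pos: [581.9, 28.4, 355.2]
tcp_rot: [3.142, -0.0, -2.368]
contact_force: [0.7, 0.2, 0.3]
grip_width: 0.2
finger_force: 0.0
```

Run:
```python
from h import *
s=bot.capture('side');cv2.imwrite('pics/s7.png',s);t=bot.capture('top');cv2.imwrite('pics/t7.png',t)
o=bot.get_obs();print(o['time'],o['tool_pos'],o['contact_force'])
C=np.hstack([cv2.resize(s[100:260,250:440],None,fx=2.1,fy=2.1,interpolation=cv2.INTER_CUBIC),cv2.resize(t[90:250,260:450],None,fx=2.1,fy=2.1,interpolation=cv2.INTER_CUBIC)]);print(C.shape);cv2.imwrite('pics/c7.png',C)
```

```text
24.35 [581.88700341  28.40164938 355.26116002] [-0.42096687  0.80396726 -0.09685368]
(336, 798, 3)
```

View pics/c7.png

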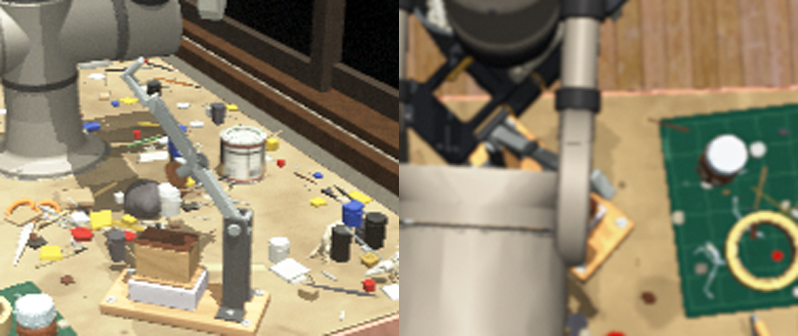

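The lever has swung past upright and is sinking towards the block (side crop bar from (235,215) to (130,75)). The block is still square on the pad at (165,250). Next is the weight.

Run:
```python
from h import *
kt,ks=cam('top'),cam('side')
T=lambda a:np.array(a)/2.96+[200,130]
S=lambda a:np.array(a)/3+[200,110]
for a,b in [((681,336),(112,291)),((739,447),(52,262))]: print('grip end',*tri(kt,T(a),ks,S(b)),plane(kt,T(a),102).round(1))
im=cv2.imread('pics/top0.png')
for b in blobs(im,(8,110,150),(22,255,255),30,(422,238,455,288)):
    r=cv2.fitLine(b,cv2.DIST_L2,0,.01,.01).ravel();m=cv2.minAreaRect(b);print('mask',m)
    q=[plane(kt,p,100) for p in cv2.boxPoints(m)];print(np.mean(q,0),[(np.linalg.norm(q[i+1]-q[i]).round(1),np.degrees(np.arctan2(*(q[i+1]-q[i])[[1,0]])).round(1)) for i in range(2)])
o=bot.get_obs();print(o['joint_positions'].round(2) if hasattr(o['joint_positions'],'round') else o['joint_positions'])
plan((400,-60,280),3.915,8)
```

```text
grip end [ 395.00323565 -223.11515405   97.87573045] 1.7932555671939354 [ 394.5 -223.2  102. ]
grip end [ 308.69010512 -261.29681552   97.22348489] 4.743708452416767 [ 308.2 -262.5  102. ]
mask ((439.7000427246094, 261.9000244140625), (42.48529052734375, 5.813776969909668), 63.43495178222656)
[ 352.23030362 -242.95658059  100.        ] [(np.float64(13.5), np.float64(-65.4)), (np.float64(95.5), np.float64(-156.6))]
[-0.08  0.4   1.02 -0.    1.73 -2.43]
spin/row -0.0
[0.30,0.10,0.12] [0.30,0.10,0.12] [0.30,0.10,0.12] [0.30,0.10,0.12] [0.30,0.10,0.12] [0.30,0.10,0.12] [0.30,0.10,0.12] [0.30,0.10,0.12]
```

Grip: middle (352,-243), about 98 mm high, axis at 23.8° and 95 mm long, which agrees with the text. I go there at height and take one closer look on the way.

Run:
```python
from h import *
p=bot.get_obs()['tool_pos']
plan((453,-199,300),3.557,10,(*p,3.915))
```

```text
spin/row 0.36
[0.31,-0.09,0.07] [0.31,-0.10,0.07] [0.31,-0.11,0.07] [0.30,-0.12,0.07] [0.30,-0.13,0.07] [0.29,-0.15,0.07] [0.29,-0.16,0.07] [0.28,-0.17,0.07] [0.28,-0.18,0.07] [0.27,-0.19,0.07]
```

Request:
{"method": "jog_arm", "body": {
  "gripper": 60,
  "targets": [
    {"xyz": [0.31, -0.09, 0], "spin": 0.36},
    {"xyz": [0.31, -0.1, 0], "spin": 0.36},
    {"xyz": [0.31, -0.11, 0], "spin": 0.36},
    {"xyz": [0.3, -0.12, 0], "spin": 0.36},
    {"xyz": [0.3, -0.13, 0], "spin": 0.36},
    {"xyz": [0.29, -0.15, 0.15], "spin": 0.36},
    {"xyz": [0.29, -0.16, 0.3], "spin": 0.36},
    {"xyz": [0.28, -0.17, 0.4], "spin": 0.36},
    {"xyz": [0.28, -0.18, 0.4], "spin": 0.36},
    {"xyz": [0.27, -0.19, 0.3], "spin": 0.36}
  ]
}}

```text
time: 25.6
tool_pos: [451.7, -200.0, 230.1]
tcp_rot: [3.141, -0.0, -2.73]
contact_force: [1.4, 1.5, 0.5]
grip_width: 55.0
finger_force: 0.0
```

Run:
```python
from h import *
k=cam('wrist');o=bot.get_obs();im=bot.capture('wrist');cv2.imwrite('pics/w8.png',im);kt=cam('top')
print(o['tool_pos'],o['tcp_rot'],o['grip_width'])
pr=[proj(k,p) for p in [(395,-223,100),(352,-243,100),(308.5,-262,100)]];print(np.round(pr).tolist())
x0,y0=np.maximum(np.min(pr,0)-40,0).astype(int);x1,y1=(np.max(pr,0)+40).astype(int)
print(cv2.cvtColor(im,cv2.COLOR_BGR2HSV)[int(pr[1][1])-10:int(pr[1][1])+11:4,int(pr[1][0])-12:int(pr[1][0])+13:6].tolist())
for b in blobs(im,(6,100,120),(22,255,255),200,(x0,y0,x1,min(y1,228))):
    m=cv2.minAreaRect(b.astype(np.float32));q=[plane(k,p,100) for p in cv2.boxPoints(m)];print(m,np.mean(q,0).round(1),[(np.linalg.norm(q[i+1]-q[i]).round(1),np.degrees(np.arctan2(*(q[i+1]-q[i])[[1,0]])).round(1)) for i in range(2)]);print(tri(k,m[0],kt,(439.7,261.9)))
# lever check in the side view
s=bot.capture('side');cv2.imwrite('pics/s8.png',s)
p=o['tool_pos'];plan((376,-232.5,140),3.557,10)
```

```text
[ 451.74440282 -200.03475614  230.13967514] [ 3.14104099e+00 -4.81787339e-04 -2.72956800e+00] 55.03204536761438
[[324.0, 123.0], [323.0, 71.0], [323.0, 16.0]]
[[[150, 2, 137], [0, 2, 125], [14, 108, 201], [14, 105, 168], [0, 0, 98]], [[60, 2, 140], [15, 4, 125], [14, 107, 202], [14, 104, 166], [150, 3, 98]], [[150, 4, 142], [0, 0, 125], [14, 107, 203], [14, 105, 167], [15, 5, 99]], [[20, 7, 104], [10, 9, 88], [14, 107, 203], [14, 104, 167], [15, 5, 102]], [[0, 5, 105], [15, 11, 89], [14, 107, 205], [14, 106, 166], [0, 5, 104]], [[10, 8, 100], [12, 15, 86], [14, 108, 206], [15, 105, 165], [10, 9, 85]]]
((323.5, 70.0), (106.0, 11.0), 90.0) [ 352.5 -242.1  100. ] [(np.float64(10.0), np.float64(113.6)), (np.float64(94.2), np.float64(23.9))]
(array([ 351.52271768, -242.43930482,  104.12827585]), np.float64(0.9081310373322472))
spin/row -0.01
[0.10,0.00,0.11] [0.10,0.00,0.11] [0.10,0.00,0.11] [0.10,0.00,0.11] [0.10,0.00,0.11] [0.10,0.00,0.11] [0.10,0.00,0.11] [0.10,0.00,0.11] [0.10,0.00,0.11] [0.10,0.00,0.11]
```

Confirmed: grip middle (352.3,-242.3,~101), axis 23.9°. Go to the hold point 26 mm beside the middle, above first, then down.

Request:
{"method": "jog_arm", "body": {
  "targets": [
    {"xyz": [0.2, 0.01, 0.1], "spin": 0},
    {"xyz": [0.2, 0, 0.2], "spin": 0},
    {"xyz": [0.2, 0, 0.2], "spin": 0},
    {"xyz": [0.2, 0, 0.2], "spin": 0},
    {"xyz": [0.15, 0, 0.2], "spin": 0},
    {"xyz": [0.08, 0, 0.2], "spin": 0},
    {"xyz": [0, 0, 0.2], "spin": 0},
    {"xyz": [0, 0, 0.2], "spin": 0},
    {"xyz": [0, 0, 0], "spin": 0},
    {"xyz": [0, 0, 0], "spin": 0}
  ]
}}

```text
time: 26.95
tool_pos: [377.7, -232.1, 112.3]
tcp_rot: [-3.14, 0.001, -2.728]
contact_force: [-0.2, 0.6, -0.4]
grip_width: 55.1
finger_force: 0.0
```

Run:
```python
from h import *
plan((376,-232,81),3.557,3)
s=cv2.imread('pics/s8.png');ks=cam('side');kt=cam('top');t=bot.capture('top');s=bot.capture('side');cv2.imwrite('pics/s9.png',s);cv2.imwrite('pics/t9.png',t)
# lever: bright steel pixels, predicted tip places for a few angles
u=np.array([-.712,-.702,0]);P=np.array([607.5,51.2,136]);z=np.array([0,0,1.])
s5=cv2.imread('pics/s5.png');d=(cv2.absdiff(s,s5).max(2)>35).astype(np.uint8)
for th in np.arange(-.3,.7,.05):
    pts=[proj(ks,P+r*(np.cos(th)*u+np.sin(th)*z)) for r in range(110,225,3)]
    print(round(th,2),round(np.mean([d[int(q[1]),int(q[0])] for q in pts]),2),end='; ')
```

```text
spin/row -0.01
[0.01,0.00,0.13] [0.01,0.00,0.13] [0.01,0.00,0.13] 
-0.3 0.31; -0.25 0.18; -0.2 0.23; -0.15 0.05; -0.1 0.59; -0.05 0.97; -0.0 0.69; 0.05 0.51; 0.1 0.67; 0.15 0.67; 0.2 0.9; 0.25 0.54; 0.3 0.46; 0.35 0.33; 0.4 0.13; 0.45 0.51; 0.5 0.54; 0.55 0.56; 0.6 0.56; 0.65 0.36;
```

Request:
{"method": "jog_arm", "body": {
  "targets": [
    {"xyz": [0.02, 0, 0.13], "spin": 0},
    {"xyz": [0, 0, 0.13], "spin": 0},
    {"xyz": [0, 0, 0.13], "spin": 0},
    {"xyz": [0, 0, 0], "spin": 0},
    {"xyz": [0, 0, 0], "spin": 0},
    {"xyz": [0, 0, 0], "spin": 0},
    {"xyz": [0, 0, 0], "spin": 0},
    {"xyz": [0, 0, 0], "spin": 0},
    {"xyz": [0, 0, 0], "spin": 0},
    {"xyz": [0, 0, 0], "spin": 0}
  ]
}}

```text
time: 28.3
tool_pos: [375.4, -232.5, 80.1]
tcp_rot: [-3.141, 0.0, -2.728]
contact_force: [0.0, -0.5, -0.7]
grip_width: 55.4
finger_force: 0.0
```

Request:
{"method": "jog_arm", "body": {
  "gripper": 0,
  "targets": [
    {"xyz": [0, 0, 0], "spin": 0},
    {"xyz": [0, 0, 0], "spin": 0},
    {"xyz": [0, 0, 0], "spin": 0},
    {"xyz": [0, 0, 0], "spin": 0},
    {"xyz": [0, 0, 0], "spin": 0},
    {"xyz": [0, 0, 0], "spin": 0},
    {"xyz": [0, 0, 0], "spin": 0},
    {"xyz": [0, 0, 0], "spin": 0},
    {"xyz": [0, 0, 0], "spin": 0},
    {"xyz": [0, 0, 0], "spin": 0}
  ]
}}

```text
time: 29.55
tool_pos: [375.3, -232.5, 80.1]
tcp_rot: [-3.142, -0.0, -2.728]
contact_force: [1.1, -0.5, 0.1]
grip_width: 0.5
finger_force: 0.0
```

Request:
{"method": "jog_arm", "body": {
  "targets": [
    {"xyz": [0, 0, -0.1], "spin": 0},
    {"xyz": [0, 0, -0.15], "spin": 0},
    {"xyz": [0, 0, -0.15], "spin": 0},
    {"xyz": [0, 0, -0.15], "spin": 0},
    {"xyz": [0, 0, -0.15], "spin": 0},
    {"xyz": [0, 0, -0.15], "spin": 0},
    {"xyz": [0, 0, -0.03], "spin": 0},
    {"xyz": [0, 0, 0], "spin": 0},
    {"xyz": [0, 0, 0], "spin": 0},
    {"xyz": [0, 0, 0], "spin": 0}
  ]
}}

```text
time: 30.8
tool_pos: [375.2, -232.4, 150.1]
tcp_rot: [3.141, -0.0, -2.728]
contact_force: [-0.9, 0.5, 0.2]
grip_width: 0.1
finger_force: 0.0
```

Run:
```python
from h import *
o=bot.get_obs();print(o['time'],o['tool_pos'],o['tcp_rot'],o['grip_width'],o['contact_force'],o['moment'])
kt,ks=cam('top'),cam('side');t=bot.capture('top');s=bot.capture('side');cv2.imwrite('pics/t10.png',t);cv2.imwrite('pics/s10.png',s)
u=np.array([-.712,-.702,0]);P=np.array([607.5,51.2,136]);z=np.array([0,0,1.])
hs=cv2.cvtColor(s,cv2.COLOR_BGR2HSV)
# steel = low saturation: score across each angle, with a dark/wood check on either side
for th in np.arange(-.3,.4,.05):
    v=np.array([hs[int(q[1]),int(q[0])] for q in [proj(ks,P+r*(np.cos(th)*u+np.sin(th)*z)) for r in range(105,190,3)]]);print(round(th,2),v[:,1].mean().round(),v[:,2].mean().round(),end='; ')
print()
# sides of grip in the side view: held weight tilt
T=o['tool_pos'];a=o['tcp_rot'][2];gx=-np.array([np.cos(a),np.sin(a),0]);mid=T+[0,0,19]-26*gx
e=[proj(ks,mid+48*g*gx) for g in(-1,1)];print('grip in side pred',np.round(e,1).tolist())
x0,y0=(np.min(e,0)-25).astype(int);x1,y1=(np.max(e,0)+25).astype(int)
for b in blobs(s,(10,90,150),(22,200,255),10,(x0,y0,x1,y1)): print(cv2.minAreaRect(b),cv2.boundingRect(b))
```

```text
30.8 [ 375.17806629 -232.39847349  150.14832384] [ 3.14090444e+00 -3.55048864e-04 -2.72842215e+00] 0.05672042041906454 [-0.86828616  0.47132298  0.20145414] [ 0.11852761 -0.12346549 -0.0050339 ]
-0.3 83.0 174.0; -0.25 93.0 182.0; -0.2 106.0 217.0; -0.15 116.0 229.0; -0.1 57.0 180.0; -0.05 14.0 170.0; -0.0 9.0 219.0; 0.05 24.0 234.0; 0.1 42.0 182.0; 0.15 51.0 184.0; 0.2 55.0 182.0; 0.25 56.0 180.0; 0.3 58.0 177.0; 0.35 63.0 160.0; 
grip in side pred [[212.6, 174.4], [233.8, 183.7]]
((225.50001525878906, 201.50003051757812), (21.913463592529297, 4.919349670410156), 26.56505012512207) (216, 195, 20, 13)
```

The gripper shut on nothing, so I check where the grip is now (the lever reads level).

Run:
```python
from h import *
ks=cam('side');kt=cam('top')
s0=cv2.imread('pics/side0.png');s=cv2.imread('pics/s10.png')
for im in (s0,s):
  for b in blobs(im,(8,60,140),(24,200,255),10,(205,185,250,220)): print(cv2.minAreaRect(b),cv2.boundingRect(b))
  print()
print([proj(ks,p).round(1).tolist() for p in [(352.3,-242.3,100),(395,-223,100),(308.5,-262,100),(376,-232,100)]])
k=cam('wrist');im=bot.capture('wrist');cv2.imwrite('pics/w11.png',im)
print([proj(k,p).round().tolist() for p in [(395,-223,100),(352.3,-242.3,100),(308.5,-262,100)]])
for b in blobs(im,(6,90,100),(22,255,255),300,(200,0,450,330)): print(cv2.minAreaRect(b))
o=bot.get_obs()
a=o['tcp_rot'];T=R.from_euler('xyz',a);d=k['M'].T@(o['tool_pos']-k['e']);print('TCP in cam px',proj(k,o['tool_pos']),proj(k,o['tool_pos']+[0,0,19]))
```

```text
((230.5, 202.0), (34.0, 37.0), 90.0) (212, 185, 38, 35)
((214.0, 210.0), (18.0, 18.0), 90.0) (205, 201, 19, 19)

((230.5, 201.0), (32.0, 37.0), 90.0) (212, 185, 38, 33)
((214.0, 210.0), (18.0, 18.0), 90.0) (205, 201, 19, 19)

[[226.4, 201.3], [237.0, 206.3], [216.1, 196.4], [232.1, 204.1]]
[[323.0, 231.0], [323.0, 174.0], [322.0, 109.0]]
((322.8628845214844, 171.9765167236328), (15.043046951293945, 122.08053588867188), 0.6295985579490662)
((252.50665283203125, 25.26942253112793), (106.42688751220703, 48.47022247314453), 1.6523045301437378)
TCP in cam px [322.33191885 227.36881139] [322.36461185 239.02955117]
```

The weight has not moved (grip seen at (323,172) against a predicted (323,174)). I feel for the true height of the grip with the shut fingers.

Request:
{"method": "jog_arm", "body": {
  "targets": [
    {"xyz": [0, 0, 0.1], "spin": 0},
    {"xyz": [0, 0, 0.1], "spin": 0},
    {"xyz": [0, 0, 0.1], "spin": 0},
    {"xyz": [0, 0, 0.1], "spin": 0},
    {"xyz": [0, 0, 0.1], "spin": 0},
    {"xyz": [0, 0, 0.02], "spin": 0},
    {"xyz": [0, 0, 0.02], "spin": 0},
    {"xyz": [0, 0, 0.02], "spin": 0},
    {"xyz": [0, 0, 0.02], "spin": 0},
    {"xyz": [0, 0, 0.02], "spin": 0}
  ]
}}

```text
time: 32.2
tool_pos: [375.4, -232.6, 102.5]
tcp_rot: [-3.141, 0.0, -2.728]
contact_force: [-0.4, -1.0, 0.2]
grip_width: 0.3
finger_force: 0.0
```

Request:
{"method": "jog_arm", "body": {
  "targets": [
    {"xyz": [0, 0, 0.02], "spin": 0},
    {"xyz": [0, 0, 0.02], "spin": 0},
    {"xyz": [0, 0, 0.02], "spin": 0},
    {"xyz": [0, 0, 0.02], "spin": 0},
    {"xyz": [0, 0, 0.02], "spin": 0},
    {"xyz": [0, 0, 0.02], "spin": 0},
    {"xyz": [0, 0, 0.02], "spin": 0},
    {"xyz": [0, 0, 0.02], "spin": 0},
    {"xyz": [0, 0, 0], "spin": 0},
    {"xyz": [0, 0, 0], "spin": 0}
  ]
}}

```text
time: 33.45
tool_pos: [375.4, -232.6, 89.7]
tcp_rot: [-3.141, -0.0, -2.728]
contact_force: [0.4, 0.7, -0.5]
grip_width: 0.6
finger_force: 0.0
```

Run:
```python
from h import *
o=bot.get_obs();k=cam('wrist');im=bot.capture('wrist');cv2.imwrite('pics/w12.png',im)
print(o['tool_pos'],o['contact_force'],o['moment'],proj(k,o['tool_pos']))
for n,p in [('ends',(395,-223,100)),('mid',(352.3,-242.3,100)),('end2',(308.5,-262,100))]: print(n,proj(k,p).round())
for b in blobs(im,(6,70,80),(24,255,255),200,(250,0,400,330))[:5]: print(cv2.minAreaRect(b),cv2.boundingRect(b))
hs=cv2.cvtColor(im,cv2.COLOR_BGR2HSV)
for r in range(100,330,12): print(r,hs[r,304:342:6].tolist())
```

```text
[ 375.3738739  -232.56912345   89.74219091] [ 0.41765721  0.72920002 -0.48497317] [ 0.10382184 -0.11718433  0.05583218] [322.38446208 227.27798613]
ends [324. 266.]
mid [323. 193.]
end2 [322. 108.]
((324.5, 129.5), (259.0, 149.0), 90.0) (250, 0, 150, 260)
((324.5, 316.5), (9.0, 149.0), 90.0) (250, 312, 150, 10)
100 [[17, 71, 143], [18, 73, 143], [17, 73, 126], [30, 7, 117], [23, 10, 103], [17, 73, 119], [17, 69, 119]]
112 [[17, 72, 121], [18, 71, 122], [14, 102, 135], [14, 103, 156], [14, 105, 156], [15, 89, 121], [17, 70, 120]]
124 [[18, 72, 120], [16, 70, 121], [14, 102, 137], [14, 103, 158], [14, 104, 155], [15, 90, 127], [18, 74, 145]]
136 [[18, 69, 130], [10, 20, 75], [15, 102, 138], [14, 105, 160], [15, 104, 155], [14, 77, 106], [17, 63, 109]]
148 [[15, 18, 84], [18, 15, 83], [14, 101, 139], [14, 104, 160], [15, 105, 156], [13, 65, 114], [10, 8, 97]]
160 [[12, 15, 84], [12, 15, 84], [14, 102, 142], [15, 104, 162], [14, 102, 150], [14, 54, 94], [12, 15, 83]]
172 [[0, 2, 126], [15, 4, 117], [14, 101, 144], [14, 104, 164], [14, 102, 150], [13, 41, 88], [12, 16, 82]]
184 [[0, 2, 12
[... 654 characters left out ...]
 46], [12, 27, 47], [19, 104, 83], [15, 88, 99], [19, 107, 88], [12, 27, 48], [10, 32, 48]]
268 [[30, 5, 50], [0, 5, 51], [18, 83, 95], [165, 7, 71], [17, 68, 86], [0, 5, 51], [0, 5, 52]]
280 [[120, 5, 50], [0, 0, 47], [17, 74, 96], [150, 3, 78], [16, 62, 91], [150, 5, 49], [150, 5, 49]]
292 [[120, 5, 48], [120, 5, 47], [19, 110, 93], [16, 61, 126], [19, 106, 87], [135, 11, 48], [150, 5, 47]]
304 [[105, 11, 47], [120, 11, 48], [18, 19, 68], [16, 64, 127], [12, 19, 67], [120, 5, 48], [120, 5, 47]]
316 [[18, 51, 60], [16, 47, 60], [19, 46, 140], [21, 11, 165], [19, 117, 94], [19, 117, 94], [18, 118, 95]]
328 [[0, 0, 38], [150, 7, 38], [0, 0, 37], [0, 7, 39], [0, 7, 39], [0, 7, 38], [0, 7, 38]]
```

The grip still shows between the dark fingers (rows 232-256, col 322). I check against the side view where the fingertips really are relative to the stated TCP.

Run:
```python
from h import *
ks=cam('side');s0=cv2.imread('pics/side0.png')
now=bot.capture('side');cv2.imwrite('pics/s12.png',now);o=bot.get_obs()
for nm,s,T in [('150',cv2.imread('pics/s10.png'),np.array([375.2,-232.4,150.1])),('now',now,o['tool_pos'])]:
    q=proj(ks,T);print(nm,'TCP px',q.round(1),'grasp',proj(ks,T+[0,0,19]).round(1),'body',proj(ks,T+[0,0,66]).round(1))
    d=(cv2.absdiff(s,s0).max(2)>25)
    c=int(q[0])
    for r in range(int(q[1])-45,int(q[1])+14,2): print(r,''.join('#' if d[r,x] else '.' for x in range(c-26,c+27)))
```

```text
150 TCP px [229.6 187.8] grasp [228.8 181.5] body [226.6 165.5]
142 #######.##.######.###################################
144 ######.###########.###################.###########.#.
146 #############.###.#####################..########...#
148 ##############################################.....##
150 #########################################............
152 ##################..#####################............
154 ######################################...............
156 ####......##.####################....................
158 ####...#..#.####################.....................
160 ###########...########.#########.....................
162 ######.........###########.####.............#........
164 ###.#..........######.##########.....................
166 #####......############.##########............##.....
168 .###..#####################.#.##...######......##....
170 ........###############################.....######...
172 .###############################################.....
174 #################.########.#.###########.########....
176 #####################.###################.....
[... 1807 characters left out ...]
####
198 ...........##################.#.#####################
200 ..........#....###########..#...............########.
202 ........##...#.#...########.###..............###.....
204 ..............#####....######...###.........##.......
206 .........#.##..###.###..#..#..............#######....
208 .........######.#############............#######.....
210 .....########################..##.#############......
212 #############################.###.################...
214 ###.############################..###################
216 .......########################..#..#################
218 ##############################..###.########.########
220 #############################.#####################..
```

Run:
```python
from h import *
ks=cam('side');s0=cv2.imread('pics/side0.png');s=cv2.imread('pics/s12.png')
h0,h=[cv2.cvtColor(x,cv2.COLOR_BGR2HSV) for x in(s0,s)]
A,B=np.array([308.5,-262,100.]),np.array([395,-223,100.])
for f in np.linspace(-.05,1.05,23):
    q=proj(ks,A+(B-A)*f);x,y=int(round(q[0])),int(round(q[1]));print(round(f*96-48),(x,y),h0[y,x].tolist(),h[y,x].tolist(),'up3',h[y-4,x].tolist(),'dn',h[y+4,x].tolist())
w=cv2.imread('pics/w12.png');hw=cv2.cvtColor(w,cv2.COLOR_BGR2HSV)
for r in (225,229,232,236,240,248,256,262,270): print(r,[tuple(hw[r,c].tolist()) for c in range(300,346,3)])
print(bot.get_obs()['grip_width'])
```

```text
-53 (215, 196) [20, 79, 229] [20, 76, 222] up3 [20, 77, 223] dn [23, 39, 177]
-48 (216, 196) [24, 52, 253] [17, 97, 182] up3 [20, 74, 226] dn [43, 16, 147]
-43 (217, 197) [22, 89, 248] [16, 116, 182] up3 [21, 75, 228] dn [28, 30, 154]
-38 (218, 197) [24, 71, 253] [16, 112, 187] up3 [21, 74, 227] dn [21, 67, 198]
-34 (219, 198) [22, 86, 250] [16, 111, 184] up3 [22, 72, 231] dn [22, 72, 231]
-29 (220, 198) [24, 72, 253] [16, 111, 186] up3 [21, 71, 232] dn [20, 75, 220]
-24 (221, 199) [22, 81, 251] [16, 112, 186] up3 [22, 69, 233] dn [20, 83, 154]
-19 (222, 199) [24, 68, 254] [16, 109, 189] up3 [23, 70, 232] dn [18, 87, 150]
-14 (223, 200) [23, 80, 252] [16, 113, 187] up3 [19, 52, 202] dn [18, 83, 159]
-10 (224, 200) [25, 63, 254] [17, 113, 187] up3 [20, 84, 151] dn [19, 78, 189]
-5 (225, 201) [23, 77, 252] [17, 112, 186] up3 [20, 77, 155] dn [23, 65, 236]
0 (226, 201) [25, 62, 254] [17, 109, 192] up3 [21, 77, 156] dn [23, 66, 237]
5 (227, 202) [23, 73, 253] [16, 112, 191] up3 [21, 73, 154] dn [23, 69, 233]
10 (228, 202) [25, 59, 254] [16, 116, 189] up3 [19, 74, 151] dn [23, 68, 234]
14
[... 2102 characters left out ...]
, 39, 52)]
256 [(18, 28, 46), (8, 22, 46), (12, 27, 47), (15, 33, 47), (18, 72, 64), (19, 118, 108), (15, 34, 45), (15, 79, 77), (15, 34, 45), (17, 64, 56), (19, 120, 119), (15, 33, 47), (15, 32, 48), (15, 32, 48), (15, 31, 49), (13, 36, 49)]
262 [(0, 5, 49), (0, 10, 50), (0, 5, 49), (15, 10, 50), (18, 93, 82), (19, 120, 119), (15, 8, 66), (0, 8, 66), (0, 8, 66), (0, 8, 66), (19, 124, 130), (0, 10, 49), (10, 15, 52), (10, 15, 51), (20, 15, 52), (10, 15, 51)]
270 [(0, 5, 50), (0, 0, 49), (0, 0, 49), (150, 5, 49), (18, 95, 86), (19, 122, 117), (0, 3, 75), (150, 3, 74), (0, 0, 74), (150, 3, 75), (19, 126, 134), (30, 5, 49), (165, 10, 51), (0, 5, 50), (0, 5, 51), (0, 10, 52)]
0.24605914476721488
```

The side view shows floor just above the grip at the hold point, with the fingertips ending near row 199, so the real tips seem 20-30 mm higher than the stated TCP. I keep feeling downward.

Request:
{"method": "jog_arm", "body": {
  "targets": [
    {"xyz": [0, 0, 0.03], "spin": 0},
    {"xyz": [0, 0, 0.03], "spin": 0},
    {"xyz": [0, 0, 0.02], "spin": 0},
    {"xyz": [0, 0, 0.02], "spin": 0},
    {"xyz": [0, 0, 0.02], "spin": 0},
    {"xyz": [0, 0, 0.02], "spin": 0},
    {"xyz": [0, 0, 0.02], "spin": 0},
    {"xyz": [0, 0, 0.02], "spin": 0},
    {"xyz": [0, 0, 0], "spin": 0},
    {"xyz": [0, 0, 0], "spin": 0}
  ]
}}

```text
time: 34.8
tool_pos: [375.5, -232.6, 75.5]
tcp_rot: [-3.141, 0.0, -2.728]
contact_force: [-0.8, 0.6, 4.9]
grip_width: 0.7
finger_force: 2.0
```

Contact at a reading of about 77 where the grip's top is 106, so the real tips are about 29 mm higher than stated. I raise, open, and go down to a reading of 52.

Request:
{"method": "jog_arm", "body": {
  "targets": [
    {"xyz": [0, 0, -0.15], "spin": 0},
    {"xyz": [0, 0, -0.15], "spin": 0},
    {"xyz": [0, 0, 0], "spin": 0},
    {"xyz": [0, 0, 0], "spin": 0},
    {"xyz": [0, 0, 0], "spin": 0},
    {"xyz": [0, 0, 0], "spin": 0},
    {"xyz": [0, 0, 0], "spin": 0},
    {"xyz": [0, 0, 0], "spin": 0},
    {"xyz": [0, 0, 0], "spin": 0},
    {"xyz": [0, 0, 0], "spin": 0}
  ],
  "gripper": 60
}}

```text
time: 36.05
tool_pos: [375.3, -232.5, 99.3]
tcp_rot: [-3.142, -0.0, -2.728]
contact_force: [0.7, 0.2, -0.6]
grip_width: 55.1
finger_force: 0.0
```

Request:
{"method": "jog_arm", "body": {
  "targets": [
    {"xyz": [0, 0, 0.1], "spin": 0},
    {"xyz": [0, 0, 0.1], "spin": 0},
    {"xyz": [0, 0, 0.1], "spin": 0},
    {"xyz": [0, 0, 0.1], "spin": 0},
    {"xyz": [0, 0, 0.1], "spin": 0},
    {"xyz": [0, 0, 0.08], "spin": 0},
    {"xyz": [0, 0, 0], "spin": 0},
    {"xyz": [0, 0, 0], "spin": 0},
    {"xyz": [0, 0, 0], "spin": 0},
    {"xyz": [0, 0, 0], "spin": 0}
  ]
}}

```text
time: 37.3
tool_pos: [375.5, -232.6, 53.1]
tcp_rot: [-3.141, 0.0, -2.728]
contact_force: [-0.1, 0.3, -0.0]
grip_width: 54.6
finger_force: 0.0
```

Request:
{"method": "jog_arm", "body": {
  "gripper": 0,
  "targets": [
    {"xyz": [0, 0, 0], "spin": 0},
    {"xyz": [0, 0, 0], "spin": 0},
    {"xyz": [0, 0, 0], "spin": 0},
    {"xyz": [0, 0, 0], "spin": 0},
    {"xyz": [0, 0, 0], "spin": 0},
    {"xyz": [0, 0, 0], "spin": 0},
    {"xyz": [0, 0, 0], "spin": 0},
    {"xyz": [0, 0, 0], "spin": 0},
    {"xyz": [0, 0, 0], "spin": 0},
    {"xyz": [0, 0, 0], "spin": 0}
  ]
}}

```text
time: 38.55
tool_pos: [375.3, -232.5, 52.9]
tcp_rot: [3.142, -0.0, -2.728]
contact_force: [-0.2, 2.0, 1.2]
grip_width: 10.9
finger_force: 30.0
```

Gripped (10.9 mm, 30 N). Lift and turn in place first, away from the lever.

Request:
{"method": "jog_arm", "body": {
  "targets": [
    {"xyz": [0, 0, -0.05], "spin": 0.2},
    {"xyz": [0, 0, -0.1], "spin": 1},
    {"xyz": [0, 0, -0.1], "spin": 1},
    {"xyz": [0, 0, -0.1], "spin": 1},
    {"xyz": [0, 0, -0.1], "spin": 1},
    {"xyz": [0, 0, -0.1], "spin": 1},
    {"xyz": [0, 0, -0.1], "spin": 1},
    {"xyz": [0, 0, -0.1], "spin": 1},
    {"xyz": [0, 0, -0.1], "spin": 1},
    {"xyz": [0, 0, -0.03], "spin": 1}
  ]
}}

```text
time: 39.8
tool_pos: [375.4, -232.7, 123.6]
tcp_rot: [-3.141, 0.001, 2.631]
contact_force: [0.2, 0.7, -4.4]
grip_width: 11.1
finger_force: 30.0
```

Request:
{"method": "jog_arm", "body": {
  "targets": [
    {"xyz": [0, 0, 0], "spin": 1},
    {"xyz": [0, 0, 0], "spin": 1},
    {"xyz": [0, 0, 0], "spin": 0.86},
    {"xyz": [0, 0, 0], "spin": 0},
    {"xyz": [0, 0, 0], "spin": 0},
    {"xyz": [0, 0, 0], "spin": 0},
    {"xyz": [0, 0, 0], "spin": 0},
    {"xyz": [0, 0, 0], "spin": 0},
    {"xyz": [0, 0, 0], "spin": 0},
    {"xyz": [0, 0, 0], "spin": 0}
  ]
}}

```text
time: 41.05
tool_pos: [375.4, -232.5, 123.3]
tcp_rot: [-3.142, 0.0, 2.349]
contact_force: [0.5, 0.8, -4.6]
grip_width: 11.2
finger_force: 30.0
```

Run:
```python
from h import *
o=bot.get_obs();T=o['tool_pos'];a=o['tcp_rot'][2];print(o['time'],T,o['tcp_rot'],o['grip_width'],o['contact_force'],o['moment'])
tx=np.array([np.cos(a),np.sin(a),0]);mid=T+25.1*tx+[0,0,47];print('mid pred',mid)
w=cam('wrist');im=bot.capture('wrist');cv2.imwrite('pics/w13.png',im);s=bot.capture('side');cv2.imwrite('pics/s13.png',s);t=bot.capture('top');cv2.imwrite('pics/t13.png',t)
ks,kt=cam('side'),cam('top')
for n,k,m in(('wrist',w,im),('side',ks,s),('top',kt,t)):
    e=np.array([proj(k,mid+48*f*tx) for f in(-1,0,1)]);print(n,'pred ends',e.round().tolist())
    x0,y0=np.maximum(e.min(0)-15,0).astype(int);x1,y1=(e.max(0)+15).astype(int)
    for b in blobs(m,(10,92,110),(20,180,255),15,(x0,y0,x1,y1)): print('  ',cv2.contourArea(b),np.round(cv2.minAreaRect(b)[0]),np.round(cv2.minAreaRect(b)[1]),round(cv2.minAreaRect(b)[2]),cv2.boundingRect(b))
# lever line in top view: steel pixels at level
u=np.array([-.712,-.702,0]);P=np.array([607.5,51.2,136]);print('hook px top',proj(kt,P+204*u),'side',proj(ks,P+204*u),'wrist',proj(w,P+204*u),'lever end wrist',proj(w,P+230*u))
plan((425.6,-162.9,123),2.349,10)
```

```text
41.05 [ 375.374033   -232.52859054  123.32955967] [-3.14156124e+00  1.37724146e-04  2.34886242e+00] 11.247659959436328 [ 0.54296481  0.75575438 -4.62698872] [-0.02314938 -0.15441069  0.05445897]
mid pred [ 357.75626111 -214.65055616  170.32955967]
wrist pred ends [[323.0, 301.0], [323.0, 212.0], [323.0, 106.0]]
   3432.0 [322. 184.] [149.  25.] 90 (310, 110, 26, 150)
   333.5 [322. 298.] [17. 22.] 90 (311, 289, 23, 18)
side pred ends [[224.0, 185.0], [234.0, 177.0], [243.0, 171.0]]
   16.5 [240. 173.] [4. 7.] 45 (238, 170, 6, 7)
top pred ends [[448.0, 243.0], [433.0, 259.0], [418.0, 275.0]]
   141.5 [408. 272.] [27.  9.] 90 (403, 258, 10, 28)
   140.5 [412. 246.] [12. 20.] 85 (403, 240, 20, 14)
   66.5 [452. 276.] [27.  5.] 36 (441, 268, 22, 19)
hook px top [373.02170075 214.13071006] side [289.4440367  194.72510248] wrist [606.07337216 169.57296093] lever end wrist [560.23484871 169.58887709]
spin/row -0.0
[0.02,0.11,0.00] [0.02,0.11,0.00] [0.02,0.11,0.00] [0.02,0.11,0.00] [0.02,0.11,0.00] [0.02,0.11,0.00] [0.02,0.11,0.00] [0.02,0.11,0.00] [0.02,0.11,0.00] [0.02,0.11,0.00]
```

Run:
```python
from h import *
w=cam('wrist');im=cv2.imread('pics/w13.png')
u=np.array([-.712,-.702,0]);v=np.array([.702,-.712,0]);P=np.array([607.5,51.2,136])
for n,p in [('hook seat',P+204*u-[0,0,4]),('bar r180 top',P+180*u+[0,0,8]),('end+7',P+230*u+7*v),('end-7',P+230*u-7*v),('tip top',P+226*u+[0,0,19])]: print(n,proj(w,p).round(1))
hs=cv2.cvtColor(im,cv2.COLOR_BGR2HSV)
m=(hs[...,1]<30)&(hs[...,2]>90)
for r in range(130,212,3): print(r,''.join('#' if m[r,c] else '.' for c in range(520,640,2)))
```

```text
hook seat [600.  168.3]
bar r180 top [663.3 172.2]
end+7 [557.8 181.6]
end-7 [562.7 157.3]
tip top [595.6 176.2]
130 ...........................################.................
133 ...........................################.................
136 ...........................###############..................
139 ..........................################..................
142 ..........................################..................
145 ..........................###############...................
148 ..........................###############...................
151 .........................################...................
154 .........................###############....................
157 .........................###############....................
160 .........................###############....................
163 ................#######################################.....
166 ....................###################################.....
169 ...........................###########################......
172 ..............................########################......
175 .............................#########################......
178 .............................########################.......
181 ..........##.#...............########################.......
184 ........######..##..........########################.#......
187 .......#######.......#......############################....
190 .......######..............##########.......................
193 .........##.................#########.......................
196 ............................................................
199 ............................................................
202 ............................................................
205 ............................................................
208 ............................................................
211 ............................................................
```

The lever and hook lie within about 1 mm of their predicted line, and the grip is not tilted. Thread the bail over the hook in two stages.

Request:
{"method": "jog_arm", "body": {
  "targets": [
    {"xyz": [0.03, 0.1, -0.02], "spin": 0},
    {"xyz": [0.03, 0.1, -0.02], "spin": 0},
    {"xyz": [0.03, 0.1, -0.01], "spin": 0},
    {"xyz": [0.03, 0.1, 0], "spin": 0},
    {"xyz": [0.03, 0.1, 0], "spin": 0},
    {"xyz": [0.025, 0.1, 0], "spin": 0},
    {"xyz": [0, 0.1, 0], "spin": 0},
    {"xyz": [0, 0.1, 0], "spin": 0},
    {"xyz": [0, 0.1, 0], "spin": 0},
    {"xyz": [0, 0.05, 0], "spin": 0}
  ]
}}

```text
time: 42.45
tool_pos: [420.0, -168.9, 127.3]
tcp_rot: [-3.142, 0.0, 2.349]
contact_force: [0.2, 0.5, -4.3]
grip_width: 11.0
finger_force: 30.0
```

Run:
```python
from h import *
o=bot.get_obs();T=o['tool_pos'];a=o['tcp_rot'][2];print(o['time'],T,o['contact_force'])
w=cam('wrist');im=bot.capture('wrist');cv2.imwrite('pics/w14.png',im)
u=np.array([-.712,-.702,0]);v=np.array([.702,-.712,0]);P=np.array([607.5,51.2,136])
tx=np.array([np.cos(a),np.sin(a),0]);mid=T+25.1*tx+[0,0,47];r=mid-P;print('mid: r along',r@u,'lat',r@v,'z',mid[2])
for n,p in [('bar r120+7',P+120*u+7*v+[0,0,8]),('bar r120-7',P+120*u-7*v+[0,0,8]),('step r187',P+187*u+[0,0,8]),('tip r226 top',P+226*u+[0,0,19]),('end',P+230*u+[0,0,19])]: print(n,proj(w,p).round(1))
hs=cv2.cvtColor(im,cv2.COLOR_BGR2HSV);m=(hs[...,1]<30)&(hs[...,2]>90)
for rr in range(130,215,3): print(rr,''.join('#' if m[rr,c] else '.' for c in range(340,640,3)))
```

```text
42.45 [ 420.04605698 -168.86633364  127.25191731] [ 0.21321822  0.47239311 -4.29471265]
mid: r along 287.9537311854916 lat -0.0022756468553811857 z 174.25191731271934
bar r120+7 [616.6 207.1]
bar r120-7 [622.8 183.2]
step r187 [501.4 195.3]
tip r226 top [439.6 200.6]
end [432.1 200.6]
130 ........................................###........#######################################........##
133 ..................................................#################################................#
136 .................................................########...........................................
139 .................................................#######............................................
142 .................................................#######............................................
145 ##...............................................#######............................................
148 ###..............................................#######............................................
151 ####.............................................#######...................
[... 1530 characters left out ...]
######################################################################
199 ..........................##########################################################################
202 ######.....................#########################################################################
205 ...........................################........#################################################
208 ............................######..................###################################.............
211 .............................#####..................................................................
214 #.#..........................#####..................................................................
```

Run:
```python
from h import *
im=cv2.imread('pics/w14.png');hs=cv2.cvtColor(im,cv2.COLOR_BGR2HSV)
for r in (190,196,202): print(r,[int(x) for x in hs[r,408:560:4,2]])
w=cam('wrist');u=np.array([-.712,-.702,0]);P=np.array([607.5,51.2,136])
for r,z in [(187,8),(187,-4),(204,-4),(220,-4),(220,19),(230,19),(230,-13),(220,-13)]: print(r,z,proj(w,P+r*u+[0,0,z]).round())
ks=cam('side');kt=cam('top');t=bot.capture('top');s=bot.capture('side');cv2.imwrite('pics/t15.png',t);cv2.imwrite('pics/s15.png',s)
h=cv2.cvtColor(s,cv2.COLOR_BGR2HSV)
# bar mid-line height in the side view: steel rows at several r
for r in (120,140,160,175):
    q=proj(ks,P+r*u);c=int(round(q[0]));col=h[int(q[1])-14:int(q[1])+15,c];print('side r',r,q.round(1),[(i-14) for i in range(29) if col[i,1]<35 and col[i,2]>120])
```

```text
190 [212, 217, 216, 92, 96, 101, 103, 119, 138, 223, 223, 222, 221, 222, 221, 220, 220, 236, 235, 235, 166, 92, 93, 119, 205, 191, 193, 208, 216, 218, 219, 221, 223, 226, 227, 229, 229, 230]
196 [209, 214, 200, 92, 92, 98, 130, 134, 124, 225, 225, 224, 224, 223, 224, 224, 223, 237, 237, 237, 155, 93, 92, 168, 235, 235, 235, 235, 235, 235, 235, 235, 234, 234, 234, 234, 234, 234]
202 [213, 213, 213, 93, 92, 112, 134, 139, 136, 222, 222, 222, 222, 221, 222, 222, 226, 236, 236, 236, 168, 92, 93, 188, 235, 235, 235, 235, 235, 235, 235, 236, 236, 236, 236, 236, 235, 235]
187 8 [501. 195.]
187 -4 [490. 190.]
204 -4 [462. 190.]
220 -4 [435. 190.]
220 19 [450. 201.]
230 19 [432. 201.]
230 -13 [415. 187.]
220 -13 [430. 187.]
side r 120 [318.4 199.3] [-13, -12, -11, -10, -9, -8, -7, -6, -5, -4, -3, -2, -1, 0, 1, 2, 3, 4]
side r 140 [311.4 198.2] [-8, -7, -3, -2, -1, 0, 1, 2, 3, 4]
side r 160 [304.4 197.1] [-3, -2, -1, 0, 1, 2, 3, 4, 13, 14]
side r 175 [299.3 196.3] [-2, -1, 0, 1, 2, 3, 4]
```

The step edge is at column 503 (predicted 501) and the bar is level, so the model holds. Advance 84 mm to the hook.

Request:
{"method": "jog_arm", "body": {
  "targets": [
    {"xyz": [0, 0.1, 0], "spin": 0},
    {"xyz": [0, 0.13, 0], "spin": 0},
    {"xyz": [0, 0.13, 0], "spin": 0},
    {"xyz": [0, 0.13, 0], "spin": 0},
    {"xyz": [0, 0.13, 0], "spin": 0},
    {"xyz": [0, 0.13, 0], "spin": 0},
    {"xyz": [0, 0.13, 0], "spin": 0},
    {"xyz": [0, 0.1, 0], "spin": 0},
    {"xyz": [0, 0.06, 0], "spin": 0},
    {"xyz": [0, 0.01, 0], "spin": 0}
  ]
}}

```text
time: 43.85
tool_pos: [479.6, -110.1, 127.3]
tcp_rot: [-3.141, 0.0, 2.349]
contact_force: [-0.8, -0.4, -4.7]
grip_width: 10.9
finger_force: 30.0
```

Run:
```python
from h import *
o=bot.get_obs();T=o['tool_pos'];a=o['tcp_rot'][2];print(o['time'],T,o['contact_force'])
u=np.array([-.712,-.702,0]);v=np.array([.702,-.712,0]);P=np.array([607.5,51.2,136])
tx=np.array([np.cos(a),np.sin(a),0]);mid=T+25.1*tx+[0,0,47];r=mid-P;print('r',r@u,'lat',r@v,'z over seat',mid[2]-132)
w=cam('wrist');im=bot.capture('wrist');cv2.imwrite('pics/w16.png',im);hs=cv2.cvtColor(im,cv2.COLOR_BGR2HSV)
for n,p in [('step',P+187*u+[0,0,8]),('tip in',P+220*u+[0,0,19]),('grip at seat',P+204*u+[0,0,2]),('grip mid now',mid)]: print(n,proj(w,p).round())
for rr in (140,150,160,180,190,200,206): print(rr,[(c,hs[rr,c].tolist()) for c in range(270,380,6)])
```

```text
43.85 [ 479.63446669 -110.1049199   127.26887283] [-0.76949061 -0.43051223 -4.70111179]
r 204.277834988636 lat -0.009338569168927686 z over seat 42.26887282654175
step [354. 195.]
tip in [294. 201.]
grip at seat [324. 193.]
grip mid now [323. 212.]
140 [(270, [17, 74, 131]), (276, [17, 75, 130]), (282, [17, 73, 132]), (288, [16, 75, 132]), (294, [17, 74, 137]), (300, [18, 74, 142]), (306, [18, 70, 116]), (312, [14, 102, 157]), (318, [14, 106, 193]), (324, [14, 107, 201]), (330, [14, 105, 192]), (336, [14, 69, 93]), (342, [17, 71, 129]), (348, [17, 72, 128]), (354, [17, 73, 151]), (360, [15, 105, 170]), (366, [14, 105, 197]), (372, [14, 104, 196]), (378, [14, 105, 196])]
150 [(270, [17, 75, 132]), (276, [17, 71, 129]), (282, [12, 95, 123]), (288, [10, 109, 126]), (294, [14, 33, 85]), (300, [12, 14, 94]), (306, [8, 10, 102]), (312, [15, 104, 157]), (318, [14, 105, 194]), (324, [14, 105, 201]), (330, [14, 105, 191]), (336, [13, 49, 98]), (342, [10, 6, 129]), (348, [10, 14, 109]), (354, [17, 73, 147]), (360, [14, 104, 186]), (366, [14, 105, 216]), (372, [14, 105, 216]), (378, [26, 59, 24
[... 1383 characters left out ...]
139]), (306, [20, 6, 139]), (312, [14, 99, 141]), (318, [14, 104, 165]), (324, [14, 103, 166]), (330, [14, 100, 146]), (336, [23, 7, 140]), (342, [30, 5, 140]), (348, [24, 9, 141]), (354, [18, 11, 113]), (360, [23, 6, 174]), (366, [40, 3, 231]), (372, [40, 3, 231]), (378, [40, 3, 231])]
206 [(270, [76, 83, 126]), (276, [30, 4, 126]), (282, [40, 6, 136]), (288, [30, 4, 115]), (294, [23, 11, 89]), (300, [30, 4, 114]), (306, [23, 9, 109]), (312, [14, 99, 141]), (318, [14, 102, 165]), (324, [14, 103, 166]), (330, [14, 100, 146]), (336, [12, 14, 92]), (342, [12, 14, 90]), (348, [10, 18, 86]), (354, [18, 11, 113]), (360, [40, 3, 230]), (366, [30, 2, 229]), (372, [30, 2, 229]), (378, [30, 2, 229])]
```

The seat spans columns 297-353 and the grip sits at 312-333, centred over it. Lower gently.

Request:
{"method": "jog_arm", "body": {
  "targets": [
    {"xyz": [0, 0, 0.06], "spin": 0},
    {"xyz": [0, 0, 0.06], "spin": 0},
    {"xyz": [0, 0, 0.06], "spin": 0},
    {"xyz": [0, 0, 0.06], "spin": 0},
    {"xyz": [0, 0, 0.06], "spin": 0},
    {"xyz": [0, 0, 0.06], "spin": 0},
    {"xyz": [0, 0, 0.04], "spin": 0},
    {"xyz": [0, 0, 0.02], "spin": 0},
    {"xyz": [0, 0, 0], "spin": 0},
    {"xyz": [0, 0, 0], "spin": 0}
  ]
}}

```text
time: 45.15
tool_pos: [479.6, -110.3, 93.9]
tcp_rot: [3.141, 0.0, 2.349]
contact_force: [-0.5, -0.3, -4.3]
grip_width: 11.0
finger_force: 30.0
```

Request:
{"method": "jog_arm", "body": {
  "targets": [
    {"xyz": [0, 0, 0.01], "spin": 0},
    {"xyz": [0, 0, 0.01], "spin": 0},
    {"xyz": [0, 0, 0.01], "spin": 0},
    {"xyz": [0, 0, 0], "spin": 0},
    {"xyz": [0, 0, 0], "spin": 0},
    {"xyz": [0, 0, 0], "spin": 0},
    {"xyz": [0, 0, 0], "spin": 0},
    {"xyz": [0, 0, 0], "spin": 0},
    {"xyz": [0, 0, 0], "spin": 0},
    {"xyz": [0, 0, 0], "spin": 0}
  ]
}}

```text
time: 46.4
tool_pos: [479.5, -110.3, 91.3]
tcp_rot: [-3.142, 0.0, 2.349]
contact_force: [0.6, -0.7, -4.9]
grip_width: 11.0
finger_force: 30.0
```

Request:
{"method": "jog_arm", "body": {
  "targets": [
    {"xyz": [0, 0, 0.01], "spin": 0},
    {"xyz": [0, 0, 0.01], "spin": 0},
    {"xyz": [0, 0, 0.01], "spin": 0},
    {"xyz": [0, 0, 0], "spin": 0},
    {"xyz": [0, 0, 0], "spin": 0},
    {"xyz": [0, 0, 0], "spin": 0},
    {"xyz": [0, 0, 0], "spin": 0},
    {"xyz": [0, 0, 0], "spin": 0},
    {"xyz": [0, 0, 0], "spin": 0},
    {"xyz": [0, 0, 0], "spin": 0}
  ]
}}

```text
time: 47.65
tool_pos: [479.9, -110.5, 89.9]
tcp_rot: [3.141, 0.001, 2.349]
contact_force: [-3.5, 0.0, 7.7]
grip_width: 11.1
finger_force: 30.0
```

Seated, with about 12 N net. Release and withdraw straight up.

Request:
{"method": "jog_arm", "body": {
  "gripper": 45,
  "targets": [
    {"xyz": [0, 0, -0.01], "spin": 0},
    {"xyz": [0, 0, 0], "spin": 0},
    {"xyz": [0, 0, 0], "spin": 0},
    {"xyz": [0, 0, 0], "spin": 0},
    {"xyz": [0, 0, 0], "spin": 0},
    {"xyz": [0, 0, 0], "spin": 0},
    {"xyz": [0, 0, 0], "spin": 0},
    {"xyz": [0, 0, -0.05], "spin": 0},
    {"xyz": [0, 0, -0.1], "spin": 0},
    {"xyz": [0, 0, -0.15], "spin": 0}
  ]
}}

```text
time: 48.9
tool_pos: [479.5, -110.3, 114.4]
tcp_rot: [-3.141, -0.0, 2.349]
contact_force: [0.3, 0.1, -0.0]
grip_width: 41.4
finger_force: 0.0
```

Request:
{"method": "jog_arm", "body": {
  "targets": [
    {"xyz": [0, 0, -0.2], "spin": 0},
    {"xyz": [0, 0, -0.3], "spin": 0},
    {"xyz": [0, 0, -0.4], "spin": 0},
    {"xyz": [0, 0, -0.4], "spin": 0},
    {"xyz": [0, 0, -0.4], "spin": 0},
    {"xyz": [0, 0, -0.2], "spin": 0},
    {"xyz": [0, 0, 0], "spin": 0},
    {"xyz": [0, 0, 0], "spin": 0},
    {"xyz": [0, 0, 0], "spin": 0},
    {"xyz": [0, 0, 0], "spin": 0}
  ]
}}

```text
time: 50.15
tool_pos: [479.3, -110.2, 265.1]
tcp_rot: [-3.141, -0.001, 2.349]
contact_force: [0.1, -0.9, 0.6]
grip_width: 41.4
finger_force: 0.0
```

Run:
```python
from h import *
o=bot.get_obs();print(o['time'],o['tool_pos'],o['contact_force'],o['grip_width'])
u=np.array([-.712,-.702,0]);v=np.array([.702,-.712,0]);P=np.array([607.5,51.2,136])
w=cam('wrist');im=bot.capture('wrist');cv2.imwrite('pics/w17.png',im);ks=cam('side');s=bot.capture('side');cv2.imwrite('pics/s17.png',s)
H=P+204*u+[0,0,2]
for n,k,m in(('wrist',w,im),('side',ks,s)):
    e=np.array([proj(k,H+48*f*v) for f in(-1,0,1)]);print(n,'pred',e.round().tolist())
    x0,y0=np.maximum(e.min(0)-12,0).astype(int);x1,y1=(e.max(0)+12).astype(int)
    for b in blobs(m,(8,80,110),(22,220,255),15,(x0,y0,x1,y1)): print('  ',cv2.contourArea(b),cv2.minAreaRect(b)[0],cv2.minAreaRect(b)[1],cv2.minAreaRect(b)[2],cv2.boundingRect(b))
h=cv2.cvtColor(s,cv2.COLOR_BGR2HSV)
for r in (120,140,160,175):
    q=proj(ks,P+r*u);c=int(round(q[0]));col=h[int(q[1])-14:int(q[1])+15,c];print('side r',r,[(i-14) for i in range(29) if col[i,1]<35 and col[i,2]>100])
# disc: dark pixels under the hook in the side view
c=proj(ks,H-[0,0,100]);print('disc bottom pred',c)
d=cv2.absdiff(s,cv2.imread('pics/s15.png')).max(2)>30
for rr in range(180,240,3): print(rr,''.join('#' if h[rr,x,2]<110 and h[rr,x,1]<60 else ('o' if 10<=h[rr,x,0]<=19 and h[rr,x,1]>95 else '.') for x in range(255,325)))
```

```text
50.15 [ 479.25594952 -110.18395982  265.12730121] [ 0.14511153 -0.9098991   0.61058852] 41.395940194966194
wrist pred [[323.0, 110.0], [323.0, 159.0], [323.0, 204.0]]
   999.5 (322.0, 158.5) (12.0, 95.0) 0.0 (316, 111, 13, 96)
side pred [[297.0, 187.0], [289.0, 194.0], [282.0, 202.0]]
   393.5 (288.7331237792969, 191.6769561767578) (17.53904151916504, 40.849483489990234) 77.00537872314453 (269, 180, 39, 23)
side r 120 [-13, -12, -11, -10, -9, -8, -7, -6, -5, -4, -3, -2, -1, 0, 1, 2, 3, 4]
side r 140 [-9, -8, -7, -6, -5, -4, -3, -2, -1, 0, 1, 2, 3, 4]
side r 160 [-5, -2, -1, 0, 1, 2, 3, 4, 13, 14]
side r 175 [-2, -1, 0, 1, 2, 3, 4]
disc bottom pred [291.47574222 225.8623402 ]
180 ......................................................................
183 ..............................#.#.....................................
186 ........................................ooo...........................
189 .....................................ooooo.....o......................
192 ..................................oooooo..............................
195 ...oooo...o....oooooo.............ooo
[... 383 characters left out ...]
..................ooooooo
213 .........oooo.#......................................#.......ooooooooo
216 ........##..#.##.............#...#####...###...#######.....ooooooooooo
219 .............................##............###########.....ooooooooooo
222 .........................#####...............##.######.....ooooooooooo
225 ..........................####...........######.............oooooooooo
228 ..........................####################..............oooooooooo
231 ...........................oo..#########............ooooo...oooooooooo
234 .........................ooooo.....................................ooo
237 ......................................................................
```

The grip lies exactly in the hook (wrist (322,158), predicted (323,159)), the lever is level and the disc hangs clear. Let it settle, then hand in.

Request:
{"method": "jog_arm", "body": {
  "targets": [
    {"xyz": [0, 0, 0], "spin": 0},
    {"xyz": [0, 0, 0], "spin": 0},
    {"xyz": [0, 0, 0], "spin": 0},
    {"xyz": [0, 0, 0], "spin": 0},
    {"xyz": [0, 0, 0], "spin": 0},
    {"xyz": [0, 0, 0], "spin": 0},
    {"xyz": [0, 0, 0], "spin": 0},
    {"xyz": [0, 0, 0], "spin": 0},
    {"xyz": [0, 0, 0], "spin": 0},
    {"xyz": [0, 0, 0], "spin": 0}
  ]
}}

```text
time: 51.5
tool_pos: [479.5, -110.3, 265.7]
tcp_rot: [-3.142, 0.0, 2.349]
contact_force: [0.3, 0.2, 0.1]
grip_width: 41.2
finger_force: 0.0
```

Run:
```python
from h import *
a=bot.capture('wrist');d=cv2.absdiff(a,cv2.imread('pics/w17.png'))[100:215,290:360];print('change',d.max(),d.mean())
print(bot.close_job())
```

```text
change 62 2.8815320910973083
the job is handed in; nothing more can be done
None
```

I handed the job in at about 51.5 s, with the block square on the pad, the lever level on it, and the weight hanging by its grip in the hook; the hand-in returned no verdict, and the push on the lever peaked near 69 N on the fingertips (the 40 N limit names the arm and gripper body).

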